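# Find the tight spot of a sampler carousel and lock it there

### The job

The sampler's tube carousel drags at one place in its turn, where a hidden high spot on its underside rubs the felt pad. Turn it gently by its finger fins, feel for where it drags hardest, and leave it standing with that tight spot centred on the pad. Then let go of it and push the lock bolt in until its rubber nose bears firmly on the carousel's rim, so the pad can be set there; do not knock the other things about.

Things in the scene. Friction and masses are not known exactly. Their poses are not given: they have to be found in the camera images.
- sampler_stand: Fixed stand of a sampler's tube carousel: grey drum 176 mm across, 36 mm high. Origin on the worktop under the carousel's axis; z up, x roughly away from the robot. In its frame the felt pad is at 150 degrees anticlockwise from +x (front left), the lock bolt on the -y side. Behind it stand bottles up to 0.2 m tall; to its left a black computer 0.38 m tall: come to it from the robot's side.
- carousel_axis (a point): On the carousel's upright axis, at its plate's top face, 60 mm above the worktop. Clear of the pad, about 2 N at 50 mm from the axis turns it; where the high spot rides on the pad the push swells to 5 to 16 N. This zone is 20 to 25 degrees of turn, strongest in its middle, where the spot is centred on the pad; as the pad gives a little sideways, it is felt 1 to 2 degrees late in the direction of turning.
- carousel: White round plate, 244 mm across, 8 mm thick, turning without limit either way about its upright axis; stays where left. Origin on the axis at the top face, z up; turns with the plate. Hub 33 mm across, 41 mm tall, three finger fins. A smooth high spot is on its hidden underside, at an angle that nothing shows and that differs each time. It spoils if pushed with over 30 N.
- fin_0 (a point): Middle of an upright finger fin at 0 degrees in the carousel's frame, 55 mm from the axis, 15 mm above the plate. Each fin is 7 mm thick, 30 mm tall (its top 90 mm above the worktop) and runs radially from the hub out to 70 mm from the axis: push on its flat side with the closed fingers about 50 mm from the axis.
- fin_1 (a point): The same point of a like fin, 120 degrees on anticlockwise seen from above. Beyond the fins, 98 mm from the axis, stand 12 cups 22 mm across and 22 mm tall; six hold capped tubes 15 mm across, whose tops are 112 mm above the worktop. Cups and tubes are fixed to the plate.
- fin_2 (a point): The same point of the third fin, 240 degrees on anticlockwise seen from above.
- pad_bracket: Aluminium bracket fixed to the stand at 150 degrees, reaching out under the carousel's edge to a knurled steel height screw 140 mm from the axis. It carries the grey felt pad, 15 mm across, sprung, 98 mm from the axis, just clear of the plate's underside except where the high spot passes and presses it down. Origin on the worktop straight under the pad, axes as the stand's. Not to be handled.
- lock_bolt: Steel bar in a guide 150 mm from the axis on the stand's -y side; slides only towards the axis (its own and the stand's +y) and stays where left; takes about 4 N. Its rubber nose, 14 mm across, is 10 mm short of the rim when open; pushed in 10 mm it meets the rim and holds the carousel. Origin under the tab, 56 mm above the worktop; y in the stand's frame -0.190 open, -0.180 at the rim.
- bolt_tab (a point): Centre of the upper part of the bolt's upright thumb tab, 78 mm above the worktop. The tab is 24 mm wide, 6 mm thick along the bolt, and reaches from 51 to 91 mm above the worktop. Push its outer flat face towards the axis; a push of 8 to 15 N once the nose is on the rim seats it firmly.
- screwdriver: Bystander: screwdriver with an orange handle, 189 mm long, lying at the worktop's front edge; origin under its middle
- calculator: Bystander: desk calculator, 120 x 74 x 15 mm, lying right; origin under its middle
- timer: Bystander: square white lab timer, 62 x 62 x 21 mm, front left; origin under its middle
- marker: Bystander: felt marker, 126 mm long, 14 mm thick, lying front right; origin under its middle

How it is judged (in metres and radians):
On the way:
1. the carousel stands still, let go, with its tight spot on the pad and the bolt still open (contact force between carousel and pad_bracket above 4 N and angular speed of carousel below 0.05 rad/s and contact force between each of the arm, the fingers and carousel below 0.1 N and y of lock_bolt in the frame of sampler_stand below -0.186 m), for 0.3 s.
At the end, for the whole second after the job is handed in: The carousel is at rest with its high spot within about 6 degrees of the pad's centre (it presses the pad with over 4 N of its peak of about 7.5 N), the lock bolt is pushed in so that its nose presses the rim with more than 0.8 N, and the robot touches neither (contact force between carousel and pad_bracket above 4 N and angular speed of carousel below 0.05 rad/s and contact force between carousel and lock_bolt above 0.8 N and y of lock_bolt in the frame of sampler_stand above -0.1815 m and contact force between each of the arm, the fingers and carousel below 0.1 N and contact force between each of the arm, the fingers and lock_bolt below 0.1 N).
It fails at once if the carousel is forced (more than 30 N on it) (contact force between any of the arm, the fingers and carousel above 30 N).
It fails at once if a bystander is knocked more than 30 mm (distance of any of screwdriver, calculator, timer, marker from where it was at the start of the episode above 0.03 m).
It also fails if it takes over 72 s, if anything falls off the work surface, if the arm or the gripper's body presses on something with over 40 N, if the wrist force passes 120 N, or if a joint passes its speed limit or range.

### The arm

A 6-joint arm with a two-finger parallel gripper is mounted at the origin on a cart in front of the work surface, level with it; the furniture and walls round the work are solid. World frame = base frame: x ahead of the robot, y to its left, z up, the work surface at z = 0. Lengths are in mm, angles in degrees, forces in N, time in s.
With the tool pointing down it reaches from about 350 to 850 mm from the base axis. Payload 8.1 kg.
Tool frame: the origin (TCP) lies at the very end of the fingers, on their centre line; the grasp point (between the pads) lies grip_depth behind it (grip_depth is the distance from the TCP to the grasp point, in mm); z points along the fingers, y is the direction in which the jaws open and shut (so a half turn about z gives the same grasp; the last joint's range is limited). The gripper opens to 85 mm and grips with 20 to 120 N. Pads are 22 mm wide; open, the fingers measure 114 mm over their backs; the gripper's body (76 mm by 85 mm) begins 54 mm behind the grasp point. The pads swing forward as they close: fully open they stand 13 mm farther back than shut.
Start: joints at [58.82, 7.471, 85.268, -0, 87.261, -4.893], TCP at [265.704, 537.965, 231.292] pointing down, gripper open.
Joint ranges: [-169.43, 169.43], [-51.17, 129.36], [1.28, 143.12], [-76.62, 256.62], [0, 156.53], [-152.29, 152.29]. Speed limits (degrees/s): [136.94, 136.94, 159.86, 180, 180, 180].

### API

Orientations are given as [roll, pitch, yaw] about the fixed x, y, z axes, in that order (R = Rz(yaw) Ry(pitch) Rx(roll)).
In Python, from bench import * gives the robot as it stands.
- The arm moves only by the tool step_arm, never from a script. Its argument "plan" is a list of rows, each an object of numbers: "grip": the finger opening in cm, from 0 to 8.54; "tx", "ty", "tz": the shift along the tool's x, y, z in cm; "ax", "ay", "az": the turn, a rotation vector about the tool's x, y, z in degrees. In form: [{"grip": .., "tx": .., "ty": .., "tz": .., "ax": .., "ay": .., "az": ..}, ...]. A call has 1 to 8 rows; each row shifts and turns the commanded pose from where the row before left it, along the tool's axes as they then stand; what a row does not reach is not made up. A row lasts 1/12 s, in which the tool goes at most 41.7 mm and 7.16 degrees, less where a joint would pass 70% of its speed; a pose out of reach is approached as far as the arm can. A call with a gripper value outside its range is refused whole. The fingers move at their own pace and stop on an object; "newtons" is the grip in N (left out, the last holds). Time passes only in rows, so rows that do not move let the fingers close. It gives the time, the measured TCP pose, the force and the opening at its end, in the units of the state.
- sense(): the state, without advancing time (a new reading comes with each control period).
- snapshot(name): name is "side" or "top" or "wrist"; returns the picture (384x512x3 uint8, red, green, blue); there is no depth.
- camera_model(name): a dict with "intrinsics" (3x3 intrinsics, pixels), "pose" (4x4, takes a point from camera to world coordinates); the wrist camera has in their place "T_tool_cam" (4x4, takes a point from camera to tool coordinates, whose origin is the TCP and whose axes are the flange's). Camera axes: x right, y down, z forward; pixel columns grow to the right and rows downward; lengths in mm; the calibration is good to about 2 mm. The wrist camera is an equidistant fisheye: a pixel r from the principal point sees the ray r / f radians off the axis. A picture is of the moment at which its call begins: read the wrist's pose just before it. camera_model takes no time and is no camera call.
- hand_in(): hands the job in, once; it reports no verdict.
The state is a dict: "time": time; "joint_pos": joint angles; "qd": joint speeds; "joint_efforts": joint torques, N m; "tool_pos": TCP position; "tcp_rot": TCP orientation; "ft_force": force on the tool from outside, world axes, zero at the start; "wrist_torque": the same for the moment, N m; "finger_gap": finger opening in mm.
Only numpy, scipy, OpenCV 4.12 (cv2) and the standard library are available. Lean on these libraries where they do the work, as an engineer would, in place of code of your own. Each camera call takes 0.05 s, during which the arm holds its last target.

## Working session

There is one attempt and no reset: what is moved stays moved. The work goes in short steps, Python scripts to look and compute and a tool call to move; the robot and the scene stay as the last step left them, time stands still between calls to the robot, and variables do not carry over. Pictures are saved under pics/ and viewed, and the job is handed in when it is done.

Besides the shell and the picture viewer there is one more tool, called after "Emit:" as name(argument=value, ...) on one line, values as JSON. step_arm: Moves the arm, as the interface text tells. Its arguments: {"type":"object","properties":{"plan":{"type":"array","items":{"type":"object","properties":{"grip":{"type":"number"},"tx":{"type":"number"},"ty":{"type":"number"},"tz":{"type":"number"},"ax":{"type":"number"},"ay":{"type":"number"},"az":{"type":"number"}}}},"newtons":{"type":"number"}},"required":["plan"]}

```bash
mkdir -p pics; ls
python3 - <<'E'
from bench import *
import cv2
print(sense())
for n in ("side","top","wrist"):
    im=snapshot(n); cv2.imwrite(f"pics/{n}0.png",im[:,:,::-1]); print(n,camera_model(n))
E
```

```text
pics
{'time': 0.0, 'joint_pos': array([ 5.88191360e+01,  7.51502545e+00,  8.53304474e+01, -3.81754125e-05,
        8.72614433e+01, -4.89390366e+00]), 'qd': array([-0.05452858,  0.01609832, -0.13583561, -0.02473191, -0.01662541,
        0.00369098]), 'joint_efforts': array([-1.68563707e-03, -5.69366241e+01, -5.00563467e+01, -5.18010565e-04,
        1.43600022e-02,  7.51591301e-05]), 'tool_pos': array([265.41881374, 537.47968757, 230.23409994]), 'tcp_rot': array([-1.79893470e+02, -9.08312233e-03,  1.53713033e+02]), 'ft_force': array([-0.78924848,  0.17412005,  0.40097682]), 'wrist_torque': array([-0.01459524,  0.04784022, -0.00813345]), 'finger_gap': 85.23758467254227}
side {'intrinsics': array([[378.3644557 ,   0.        , 254.07681622],
       [  0.        , 378.3644557 , 183.14283929],
       [  0.        ,   0.        ,   1.        ]]), 'pose': array([[ 2.75695483e-02, -7.80304766e-01,  6.24791479e-01,
        -8.22722186e+01],
       [-9.99596542e-01, -1.72486323e-02,  2.25663051e-02,
        -1.52917680e+02],
       [-6.83179691e-03, -6.25161544e-01, -7.80465483e-01,
         8.3
[... 456 characters left out ...]
    [ 2.58443552e-03, -1.35479745e-01, -9.90776746e-01,
         9.36159352e+02],
       [ 0.00000000e+00,  0.00000000e+00,  0.00000000e+00,
         1.00000000e+00]])}
wrist {'intrinsics': array([[297.31863964,   0.        , 257.90793   ],
       [  0.        , 297.31863964, 194.43286093],
       [  0.        ,   0.        ,   1.        ]]), 'T_tool_cam': array([[-3.64739119e-04, -9.63766238e-01, -2.66748019e-01,
         6.71000485e+01],
       [ 9.99999262e-01, -6.60643454e-04,  1.01956523e-03,
         2.05095838e-01],
       [-1.15884788e-03, -2.66747450e-01,  9.63765768e-01,
        -1.42569549e+02],
       [ 0.00000000e+00,  0.00000000e+00,  0.00000000e+00,
         1.00000000e+00]])}
```

View pics/top0.png

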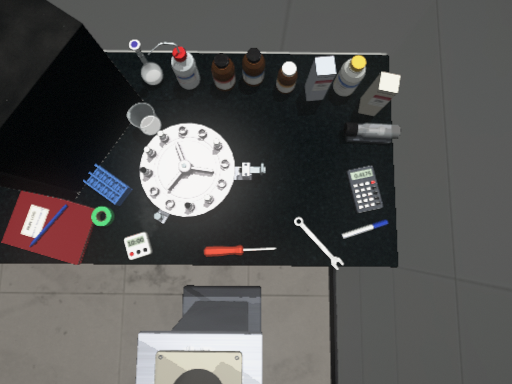

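View pics/side0.png

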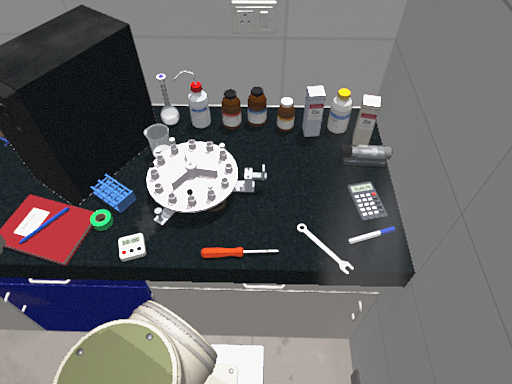

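Run:
```python
import cv2
im=cv2.imread("pics/top0.png"); c=im[110:235,125:280]; cv2.imwrite("pics/topc.png",cv2.resize(c,None,fx=5,fy=4.8,interpolation=cv2.INTER_CUBIC)[:600])
im=cv2.imread("pics/side0.png"); c=im[130:235,135:280]; cv2.imwrite("pics/sidec.png",cv2.resize(c,None,fx=5,fy=5,interpolation=cv2.INTER_CUBIC))
```

```text
(no output)
```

View pics/topc.png

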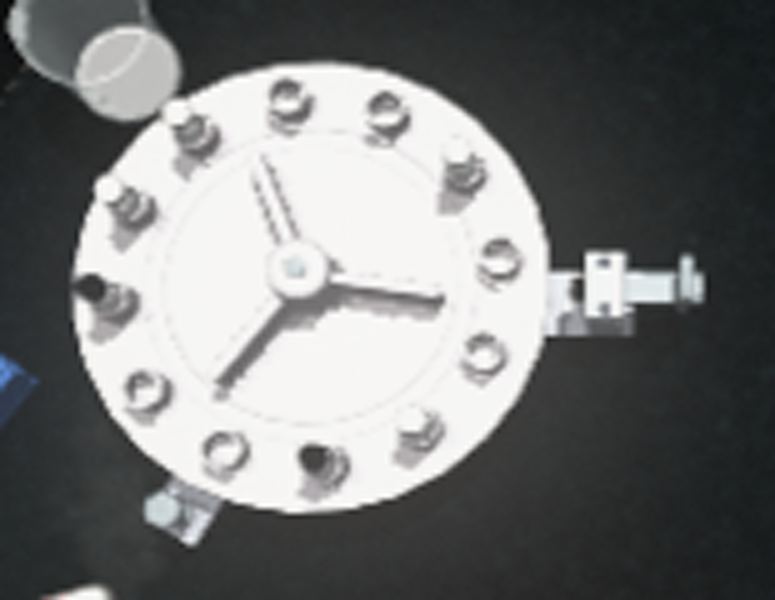

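View pics/sidec.png

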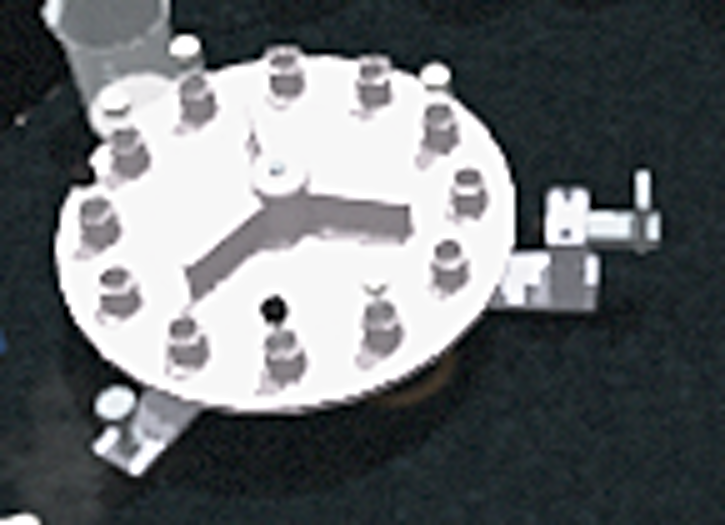

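View pics/wrist0.png

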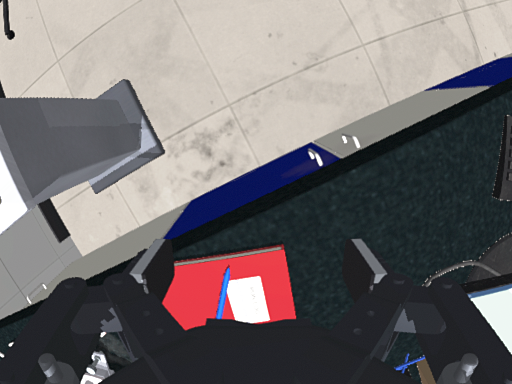

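```bash
cat > h.py <<'E'
import numpy as np,cv2
from bench import *
from scipy.spatial.transform import Rotation as R
def ray(name,u,v,z):
    m=camera_model(name);K=np.array(m["intrinsics"]);P=np.array(m["pose"])
    d=P[:3,:3]@np.linalg.inv(K)@np.array([u,v,1.]);o=P[:3,3]
    return (o+d*(z-o[2])/d[2])
def proj(name,p):
    m=camera_model(name);K=np.array(m["intrinsics"]);P=np.array(m["pose"])
    c=K@(P[:3,:3].T@(np.array(p)-P[:3,3]));return c[:2]/c[2]
E
python3 - <<'E'
from h import *
for n,box in (("top",(137,245,120,218)),("side",(143,245,138,215))):
    im=cv2.imread(f"pics/{n}0.png");g=im.min(axis=2)
    m=((g>170)*255).astype(np.uint8)
    m[:, box[1]-9:]=0 if n=="top" else m[:,box[1]-9:]
    m[:, :box[0]-3]=0; m[:, box[1]:]=0; m[:box[2]-3]=0; m[box[3]+3:]=0
    c=max(cv2.findContours(m,cv2.RETR_EXTERNAL,cv2.CHAIN_APPROX_NONE)[0],key=cv2.contourArea)[:,0]
    W=np.array([ray(n,*p,60)[:2] for p in c])
    from scipy.optimize import least_squares
    s=least_squares(lambda q:np.hypot(*(W-q[:2]).T)-q[2],[*W.mean(0),122],loss='soft_l1',f_scale=1).x
    print(n,s, 'fixed r',least_squares(lambda q:np.hypot(*(W-q[:2]).T)-122,W.mean(0),loss='soft_l1',f_scale=1).x)
def tp(x,y,z): return ray("top",125+x/5,110+y/4.8,z)[:2]
print("hub",tp(295,268,101),ray("side",135+277/5,130+170/5,101)[:2])
C=tp(311,287,60); print(C)
for n,p in dict(A=(263,158),B=(441,300),C=(220,392)).items():
    w=tp(*p,90);print(n,w,w-C,np.degrees(np.arctan2(*(w-C)[::-1])),np.hypot(*(w-C)))
print("tab",tp(690,257,91),tp(690,303,91),ray("side",135+643/5,130+172/5,91)[:2])
print("screw",tp(163,507,45))
for n,u,v,z in (("driver",240,250,10),("timer",138,246,20),("marker",365,229,7),("calc",365,189,15),("beaker",150,125,30)):
    print(n,ray("top",u,v,z)[:2])
E
```

```text
top [568.27097617  36.62857979 120.54481234] fixed r [569.14346436  36.44576041]
side [566.75033093  35.49550468 121.6866653 ] fixed r [566.88074391  35.43557144]
hub [566.56297358  36.46198167] [563.96667079  34.85728019]
[564.71297274  35.90367401]
A [626.78413839  56.66312642] [62.07116565 20.75945241] 18.49230510695406 65.45062620111376
B [552.87012347 -33.90401927] [-11.84284926 -69.80769328] -99.62853327072354 70.80513483934814
C [504.097569    72.90510241] [-60.61540373  37.0014284 ] 148.59887893116772 71.01642678932701
tab [ 576.51265419 -156.43242359] [ 552.46558816 -156.57099649] [ 575.52226677 -154.63951675]
screw [447.92344403 109.94082335]
driver [ 362.4050909  -100.46993909]
timer [370.24441166 163.63804029]
marker [ 420.57522905 -430.69912003]
calc [ 526.46092117 -431.67038223]
beaker [691.76678238 145.67834839]
```

```bash
cat >> h.py <<'E'
def rows(p0,y0,p1,y1,n=None):
    """straight tool-down path; world -> tool-frame rows"""
    p0=np.array(p0,float);p1=np.array(p1,float);dy=y1-y0
    if n is None: n=int(max(np.ceil(np.linalg.norm(p1-p0)/41),np.ceil(abs(dy)/7.1),1))
    out=[]
    for i in range(n):
        d=(p1-p0)/n; Rm=R.from_euler('xyz',[180,0,y0+dy*i/n],degrees=True)
        t=Rm.inv().apply(d)/10
        out.append(dict(tx=round(t[0],2),ty=round(t[1],2),tz=round(t[2],2),az=round(-dy/n,2)))
    return out
def show(rs):
    import json
    for i in range(0,len(rs),8): print(json.dumps(rs[i:i+8]))
def st():
    s=sense();print('t',round(s['time'],2),'p',s['tool_pos'].round(1),'rot',s['tcp_rot'].round(1),'F',s['ft_force'].round(2),'gap',round(s['finger_gap'],1),'j',s['joint_pos'].round(0));return s
E
python3 - <<'E'
from h import *
for p in ((75,200),(150,107),(104,165)): print(ray("side",*p,0))
for p in ((80,188),(148,98)): print('top',ray("top",*p,0))
print('top',ray("top",80,8,380),ray("top",0,0,380))
show(rows((265.7,538,231.3),153.7,(310,230,231.3),97)); show(rows((310,230,231.3),97,(470,-60,220),-30))
E
```

```text
[515.07594103 359.45310719   0.        ]
[906.3239819  231.41404984   0.        ]
[ 6.43664994e+02  3.15098835e+02 -1.13686838e-13]
top [522.94782661 335.21049483   0.        ]
top [779.90708373 164.17930739   0.        ]
top [785.77312435 172.072474   380.        ] [799.13170588 311.79197986 380.        ]
[{"tx": -2.2, "ty": -3.21, "tz": -0.0, "az": 7.09}, {"tx": -2.58, "ty": -2.91, "tz": -0.0, "az": 7.09}, {"tx": -2.92, "ty": -2.57, "tz": -0.0, "az": 7.09}, {"tx": -3.22, "ty": -2.19, "tz": -0.0, "az": 7.09}, {"tx": -3.46, "ty": -1.78, "tz": -0.0, "az": 7.09}, {"tx": -3.65, "ty": -1.34, "tz": -0.0, "az": 7.09}, {"tx": -3.79, "ty": -0.87, "tz": -0.0, "az": 7.09}, {"tx": -3.87, "ty": -0.4, "tz": -0.0, "az": 7.09}]
[{"tx": -1.71, "ty": 0.69, "tz": 0.06, "az": 7.06}, {"tx": -1.61, "ty": 0.89, "tz": 0.06, "az": 7.06}, {"tx": -1.49, "ty": 1.08, "tz": 0.06, "az": 7.06}, {"tx": -1.34, "ty": 1.26, "tz": 0.06, "az": 7.06}, {"tx": -1.18, "ty": 1.41, "tz": 0.06, "az": 7.06}, {"tx": -1.0, "ty": 1.55, "tz": 0.06, "az": 7.06}, {"tx": -0.8, "ty": 1.66, "tz": 0.06, "az": 7.06}, {"tx": -0.59, "ty": 1.74, "tz": 0.06, "az": 7.06}]
[{"tx": -0.37, "ty": 1.8, "tz": 0.06, "az": 7.06}, {"tx": -0.15, "ty": 1.83, "tz": 0.06, "az": 7.06}, {"tx": 0.08, "ty": 1.84, "tz": 0.06, "az": 7.06}, {"tx": 0.3, "ty": 1.81, "tz": 0.06, "az": 7.06}, {"tx": 0.52, "ty": 1.76, "tz": 0.06, "az": 7.06}, {"tx": 0.74, "ty": 1.69, "tz": 0.06, "az": 7.06}, {"tx": 0.94, "ty": 1.58, "tz": 0.06, "az": 7.06}, {"tx": 1.13, "ty": 1.46, "tz": 0.06, "az": 7.06}]
[{"tx": 1.3, "ty": 1.31, "tz": 0.06, "az": 7.06}, {"tx": 1.45, "ty": 1.14, "tz": 0.06, "az": 7.06}]
```

Emit:
step_arm(plan=[{"grip": 0, "tx": -2.2, "ty": -3.2, "az": 7.1}, {"grip": 0, "tx": -2.6, "ty": -2.9, "az": 7.1}, {"grip": 0, "tx": -2.9, "ty": -2.6, "az": 7.1}, {"grip": 0, "tx": -3.2, "ty": -2.2, "az": 7.1}, {"grip": 0, "tx": -3.5, "ty": -1.8, "az": 7.1}, {"grip": 0, "tx": -3.6, "ty": -1.3, "az": 7.1}, {"grip": 0, "tx": -3.8, "ty": -0.9, "az": 7.1}, {"grip": 0, "tx": -3.9, "ty": -0.4, "az": 7.1}], newtons=40)

```text
invalid input
```

Emit:
step_arm(plan=[{"tx": -1.7, "ty": 0.7, "tz": 0.06, "az": 7.1}, {"tx": -1.6, "ty": 0.9, "tz": 0.06, "az": 7.1}, {"tx": -1.5, "ty": 1.1, "tz": 0.06, "az": 7.1}, {"tx": -1.3, "ty": 1.3, "tz": 0.06, "az": 7.1}, {"tx": -1.2, "ty": 1.4, "tz": 0.06, "az": 7.1}, {"tx": -1.0, "ty": 1.55, "tz": 0.06, "az": 7.1}, {"tx": -0.8, "ty": 1.7, "tz": 0.06, "az": 7.1}, {"tx": -0.6, "ty": 1.7, "tz": 0.06, "az": 7.1}])

```text
invalid input
```

Emit:
step_arm(plan=[{"tx": -0.4, "ty": 1.8, "tz": 0.06, "az": 7.1}, {"tx": -0.2, "ty": 1.8, "tz": 0.06, "az": 7.1}, {"tx": 0.1, "ty": 1.8, "tz": 0.06, "az": 7.1}, {"tx": 0.3, "ty": 1.8, "tz": 0.06, "az": 7.1}, {"tx": 0.5, "ty": 1.8, "tz": 0.06, "az": 7.1}, {"tx": 0.7, "ty": 1.7, "tz": 0.06, "az": 7.1}, {"tx": 0.9, "ty": 1.6, "tz": 0.06, "az": 7.1}, {"tx": 1.1, "ty": 1.5, "tz": 0.06, "az": 7.1}])

```text
invalid input
```

Emit:
step_arm(plan=[{"tx": 1.3, "ty": 1.3, "az": 7.1}, {"tx": 1.5, "ty": 1.1, "az": 7.1}, {}])

```text
invalid input
```

Run:
```python
from h import *
st()
im=snapshot("wrist"); cv2.imwrite("pics/wrist1.png",im[:,:,::-1])
```

```text
t 0.15 p [265.5 537.6 230.4] rot [-179.9   -0.   153.7] F [ 1.    0.13 -0.13] gap 85.2 j [59.  8. 85. -0. 87. -5.]
```

View pics/wrist1.png

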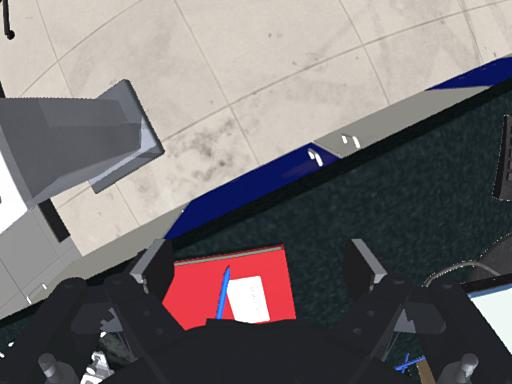

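Emit:
step_arm(plan=[{"grip": 0, "tx": -2.2, "ty": -3.2, "tz": 0, "ax": 0, "ay": 0, "az": 7.1}, {"grip": 0, "tx": -2.6, "ty": -2.9, "tz": 0, "ax": 0, "ay": 0, "az": 7.1}, {"grip": 0, "tx": -2.9, "ty": -2.6, "tz": 0, "ax": 0, "ay": 0, "az": 7.1}, {"grip": 0, "tx": -3.2, "ty": -2.2, "tz": 0, "ax": 0, "ay": 0, "az": 7.1}, {"grip": 0, "tx": -3.5, "ty": -1.8, "tz": 0, "ax": 0, "ay": 0, "az": 7.1}, {"grip": 0, "tx": -3.6, "ty": -1.3, "tz": 0, "ax": 0, "ay": 0, "az": 7.1}, {"grip": 0, "tx": -3.8, "ty": -0.9, "tz": 0, "ax": 0, "ay": 0, "az": 7.1}, {"grip": 0, "tx": -3.9, "ty": -0.4, "tz": 0, "ax": 0, "ay": 0, "az": 7.1}], newtons=40)

```text
time: 0.87
tool_pos: [309.1, 228.0, 231.1]
tcp_rot: [180.0, -0.0, 96.6]
ft_force: [1.0, -0.2, 1.3]
finger_gap: -0.2
```

Emit:
step_arm(plan=[{"grip": 0, "tx": -1.7, "ty": 0.7, "tz": 0.06, "ax": 0, "ay": 0, "az": 7.1}, {"grip": 0, "tx": -1.6, "ty": 0.9, "tz": 0.06, "ax": 0, "ay": 0, "az": 7.1}, {"grip": 0, "tx": -1.5, "ty": 1.1, "tz": 0.06, "ax": 0, "ay": 0, "az": 7.1}, {"grip": 0, "tx": -1.3, "ty": 1.3, "tz": 0.06, "ax": 0, "ay": 0, "az": 7.1}, {"grip": 0, "tx": -1.2, "ty": 1.4, "tz": 0.06, "ax": 0, "ay": 0, "az": 7.1}, {"grip": 0, "tx": -1.0, "ty": 1.55, "tz": 0.06, "ax": 0, "ay": 0, "az": 7.1}, {"grip": 0, "tx": -0.8, "ty": 1.7, "tz": 0.06, "ax": 0, "ay": 0, "az": 7.1}, {"grip": 0, "tx": -0.6, "ty": 1.7, "tz": 0.06, "ax": 0, "ay": 0, "az": 7.1}])

```text
time: 1.53
tool_pos: [381.1, 99.7, 226.4]
tcp_rot: [180.0, -0.0, 39.8]
ft_force: [-0.4, -0.2, 0.9]
finger_gap: -0.4
```

Emit:
step_arm(plan=[{"grip": 0, "tx": -0.4, "ty": 1.8, "tz": 0.06, "ax": 0, "ay": 0, "az": 7.1}, {"grip": 0, "tx": -0.2, "ty": 1.8, "tz": 0.06, "ax": 0, "ay": 0, "az": 7.1}, {"grip": 0, "tx": 0.1, "ty": 1.8, "tz": 0.06, "ax": 0, "ay": 0, "az": 7.1}, {"grip": 0, "tx": 0.3, "ty": 1.8, "tz": 0.06, "ax": 0, "ay": 0, "az": 7.1}, {"grip": 0, "tx": 0.5, "ty": 1.8, "tz": 0.06, "ax": 0, "ay": 0, "az": 7.1}, {"grip": 0, "tx": 0.7, "ty": 1.7, "tz": 0.06, "ax": 0, "ay": 0, "az": 7.1}, {"grip": 0, "tx": 0.9, "ty": 1.6, "tz": 0.06, "ax": 0, "ay": 0, "az": 7.1}, {"grip": 0, "tx": 1.1, "ty": 1.5, "tz": 0.06, "ax": 0, "ay": 0, "az": 7.1}])

```text
time: 2.2
tool_pos: [448.6, -30.6, 221.5]
tcp_rot: [180.0, 0.0, -17.0]
ft_force: [0.1, -0.4, 0.3]
finger_gap: -0.1
```

Emit:
step_arm(plan=[{"grip": 0, "tx": 1.3, "ty": 1.3, "tz": 0.06, "ax": 0, "ay": 0, "az": 7.1}, {"grip": 0, "tx": 1.5, "ty": 1.1, "tz": 0.06, "ax": 0, "ay": 0, "az": 7.1}, {"grip": 0, "tx": 0, "ty": 0, "tz": 0, "ax": 0, "ay": 0, "az": 0}])

```text
time: 2.45
tool_pos: [467.2, -64.4, 220.2]
tcp_rot: [180.0, -0.0, -31.4]
ft_force: [0.3, 0.6, -0.5]
finger_gap: -0.1
```

Run:
```python
from h import *
st()
im=snapshot("wrist"); cv2.imwrite("pics/wrist1.png",im[:,:,::-1])
```

```text
t 2.45 p [467.2 -64.4 220.2] rot [180.   -0.  -31.4] F [ 0.26  0.59 -0.48] gap -0.1 j [-14. -13. 106.  -0.  87. 107.]
```

View pics/wrist1.png

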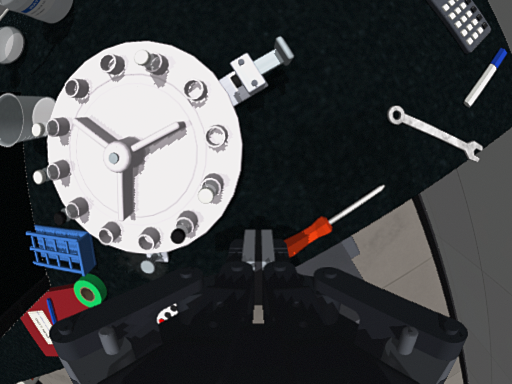

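```bash
cat >> h.py <<'E'
def wray(u,v,z,p,rpy):
    m=camera_model("wrist");K=np.array(m["intrinsics"]);T=np.array(m["T_tool_cam"])
    dx,dy=u-K[0,2],v-K[1,2];r=np.hypot(dx,dy);a=r/K[0,0]
    d=np.array([np.sin(a)*dx/r,np.sin(a)*dy/r,np.cos(a)])
    Rt=R.from_euler('xyz',rpy,degrees=True).as_matrix()
    o=np.array(p)+Rt@T[:3,3];w=Rt@T[:3,:3]@d
    return o+w*(z-o[2])/w[2]
E
python3 - <<'E'
from h import *
im=cv2.imread("pics/wrist1.png");c=im[30:265,30:300];cv2.imwrite("pics/w1c.png",cv2.resize(c,None,fx=2.5,fy=2.5,interpolation=cv2.INTER_CUBIC))
p=[467.2,-64.4,220.2];q=[180,0,-31.4]
print("hub",wray(116,158,101,p,q))
for t in ((185,124.5),(126,219),(78,121)):
    w=wray(*t,90,p,q);d=w[:2]-[567,36];print(w,np.degrees(np.arctan2(d[1],d[0])),np.hypot(*d))
print("tab",wray(280,42,91,p,q),wray(291,57,91,p,q))
E
```

```text
hub [565.60194245  35.91125679 101.        ]
[553.67280791 -37.28125053  90.        ] -100.30736548607953 74.48325803726907
[510.23046275  72.17685559  90.        ] 147.4923394173201 67.31675303949785
[625.05854709  57.72262043  90.        ] 20.513349178858448 61.98925009980662
tab [ 572.61837162 -151.48041914   91.        ] [ 555.40842526 -152.57643296   91.        ]
```

View pics/w1c.png

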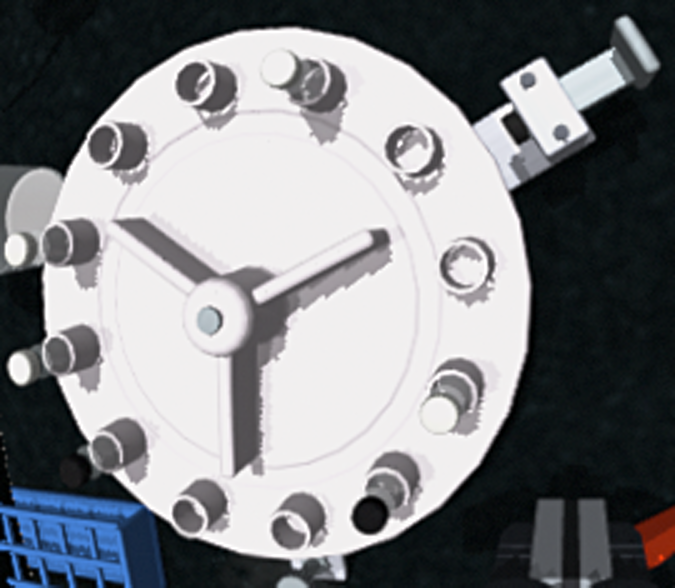

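Run:
```python
from h import *
p=[467.2,-64.4,220.2];q=[180,0,-31.4]
P=np.array([wray(30+a/2.5,30+b/2.5,90,p,q)[:2] for a,b in ((231,472),(372,235),(115,225))])
print(P)
from scipy.optimize import least_squares
def f(x):
    a=np.radians(x[2]+np.array([0,-240+0,-120])) # C, B=C+120 , A=C-120
    a=np.radians(x[2]+np.array([0,120,-120]))
    return (P-(x[:2]+70*np.c_[np.cos(a),np.sin(a)])).ravel()
s=least_squares(f,[567,36,145]);print(s.x,s.fun.round(1))
```

```text
[[512.584988    75.81405323]
 [557.40407952 -32.53082985]
 [627.51358176  59.25841005]]
[565.83421643  34.18054448 142.30111126] [ 2.1 -1.2  0.9  2.7 -3.1 -1.5]
```

Run:
```python
from h import *
show(rows((467.2,-64.4,220.2),-31.4,(537.5,-11,130),-7.7))
```

```text
[{"tx": 0.8, "ty": -2.06, "tz": 2.25, "az": -5.92}, {"tx": 1.01, "ty": -1.96, "tz": 2.25, "az": -5.92}, {"tx": 1.21, "ty": -1.85, "tz": 2.25, "az": -5.92}, {"tx": 1.39, "ty": -1.71, "tz": 2.25, "az": -5.92}]
```

Emit:
step_arm(plan=[{"grip": 0, "tx": 0.8, "ty": -2.06, "tz": 2.25, "ax": 0, "ay": 0, "az": -5.9}, {"grip": 0, "tx": 1.0, "ty": -1.96, "tz": 2.25, "ax": 0, "ay": 0, "az": -5.9}, {"grip": 0, "tx": 1.2, "ty": -1.85, "tz": 2.25, "ax": 0, "ay": 0, "az": -5.9}, {"grip": 0, "tx": 1.4, "ty": -1.7, "tz": 2.25, "ax": 0, "ay": 0, "az": -5.9}, {"grip": 0, "tx": 0, "ty": 0, "tz": 0, "ax": 0, "ay": 0, "az": 0}, {"grip": 0, "tx": 0, "ty": 0, "tz": 0, "ax": 0, "ay": 0, "az": 0}])

```text
time: 3.0
tool_pos: [534.5, -6.6, 128.4]
tcp_rot: [-180.0, 0.3, -7.1]
ft_force: [-0.3, -0.2, 0.2]
finger_gap: 0.3
```

Run:
```python
from h import *
st()
im=snapshot("wrist"); cv2.imwrite("pics/wrist2.png",im[:,:,::-1])
im=snapshot("side"); cv2.imwrite("pics/side2.png",im[:,:,::-1])
```

```text
t 3.0 p [534.5  -6.6 128.4] rot [-180.     0.3   -7.1] F [-0.34 -0.17  0.2 ] gap 0.3 j [ -6.   2. 102.   0.  76.  91.]
```

View pics/wrist2.png

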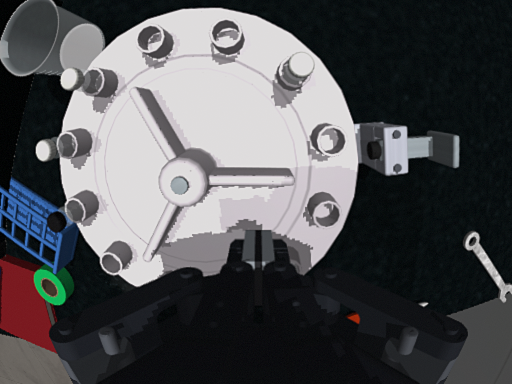

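View pics/side2.png

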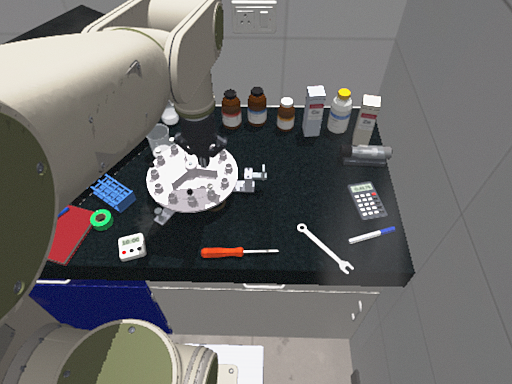

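Run:
```python
from h import *
p=[534.5,-6.6,128.4];q=[180,0.3,-7.1]
h=wray(179,185,101,p,q);b=wray(293,181,90,p,q);c=wray(147,258,90,p,q);print(h,b,c)
for x in (b,c):
  d=(x-[566.5,35.5,0])[:2];print(np.degrees(np.arctan2(d[1],d[0])),np.hypot(*d))
print("tab",wray(457,135,91,p,q),wray(456,167,91,p,q))
```

```text
[567.09007787  37.46599556 101.        ] [558.22852003 -31.45893545  90.        ] [514.90401416  76.63834104  90.        ]
-97.04210833931317 67.46789175080181
141.43405959227914 65.98870250209619
tab [ 578.45546386 -153.498265     91.        ] [ 555.29222984 -152.76329883   91.        ]
```

Emit:
step_arm(plan=[{"grip": 0, "tx": 0.2, "ty": 0.4, "tz": 1.5, "ax": 0, "ay": 0, "az": 0}, {"grip": 0, "tx": 0.15, "ty": 0, "tz": 2.0, "ax": 0, "ay": 0, "az": 0}, {"grip": 0, "tx": 0, "ty": 0, "tz": 1.6, "ax": 0, "ay": 0, "az": 0}, {"grip": 0, "tx": 0, "ty": 0, "tz": 0.7, "ax": 0, "ay": 0, "az": 0}, {"grip": 0, "tx": 0, "ty": 0, "tz": 0, "ax": 0, "ay": 0, "az": 0}, {"grip": 0, "tx": 0, "ty": 0, "tz": 0, "ax": 0, "ay": 0, "az": 0}])

```text
time: 3.6
tool_pos: [539.4, -12.8, 73.9]
tcp_rot: [180.0, -0.1, -7.3]
ft_force: [-0.7, 0.3, 0.1]
finger_gap: 0.1
```

Emit:
step_arm(plan=[{"grip": 0, "tx": 0.1, "ty": 0, "tz": 0.2, "ax": 0, "ay": 0, "az": 0}, {"grip": 0, "tx": 0.1, "ty": 0, "tz": 0.1, "ax": 0, "ay": 0, "az": 0}, {"grip": 0, "tx": 0.1, "ty": 0, "tz": 0, "ax": 0, "ay": 0, "az": 0}, {"grip": 0, "tx": 0.1, "ty": 0, "tz": 0, "ax": 0, "ay": 0, "az": 0}, {"grip": 0, "tx": 0.1, "ty": 0, "tz": 0, "ax": 0, "ay": 0, "az": 0}, {"grip": 0, "tx": 0.1, "ty": 0, "tz": 0, "ax": 0, "ay": 0, "az": 0}])

```text
time: 4.1
tool_pos: [545.3, -13.2, 69.7]
tcp_rot: [180.0, -0.0, -7.3]
ft_force: [0.0, -0.3, 0.1]
finger_gap: -0.0
```

Emit:
step_arm(plan=[{"grip": 0, "tx": 0.09, "ty": 0.02, "tz": 0, "ax": 0, "ay": 0, "az": -1}, {"grip": 0, "tx": 0.09, "ty": 0.02, "tz": 0, "ax": 0, "ay": 0, "az": -1}, {"grip": 0, "tx": 0.09, "ty": 0.02, "tz": 0, "ax": 0, "ay": 0, "az": -1}, {"grip": 0, "tx": 0.09, "ty": 0.02, "tz": 0, "ax": 0, "ay": 0, "az": -1}, {"grip": 0, "tx": 0.09, "ty": 0.02, "tz": 0, "ax": 0, "ay": 0, "az": -1}])

```text
time: 4.52
tool_pos: [549.4, -14.7, 69.4]
tcp_rot: [180.0, 0.0, -2.2]
ft_force: [-1.5, -1.7, 0.9]
finger_gap: -0.3
```

Emit:
step_arm(plan=[{"grip": 0, "tx": 0.09, "ty": 0.024, "tz": 0, "ax": 0, "ay": 0, "az": -1}, {"grip": 0, "tx": 0.09, "ty": 0.024, "tz": 0, "ax": 0, "ay": 0, "az": -1}, {"grip": 0, "tx": 0.09, "ty": 0.024, "tz": 0, "ax": 0, "ay": 0, "az": -1}, {"grip": 0, "tx": 0.09, "ty": 0.024, "tz": 0, "ax": 0, "ay": 0, "az": -1}, {"grip": 0, "tx": 0.09, "ty": 0.024, "tz": 0, "ax": 0, "ay": 0, "az": -1}, {"grip": 0, "tx": 0.09, "ty": 0.024, "tz": 0, "ax": 0, "ay": 0, "az": -1}])

```text
time: 5.02
tool_pos: [554.8, -16.1, 69.4]
tcp_rot: [180.0, 0.0, 3.8]
ft_force: [-1.7, -1.7, 0.7]
finger_gap: 0.1
```

Emit:
step_arm(plan=[{"grip": 0, "tx": 0.117, "ty": 0.032, "tz": 0, "ax": 0, "ay": 0, "az": -1.3}, {"grip": 0, "tx": 0.117, "ty": 0.032, "tz": 0, "ax": 0, "ay": 0, "az": -1.3}, {"grip": 0, "tx": 0.117, "ty": 0.032, "tz": 0, "ax": 0, "ay": 0, "az": -1.3}, {"grip": 0, "tx": 0.117, "ty": 0.032, "tz": 0, "ax": 0, "ay": 0, "az": -1.3}, {"grip": 0, "tx": 0.117, "ty": 0.032, "tz": 0, "ax": 0, "ay": 0, "az": -1.3}, {"grip": 0, "tx": 0.117, "ty": 0.032, "tz": 0, "ax": 0, "ay": 0, "az": -1.3}])

```text
time: 5.52
tool_pos: [562.1, -17.1, 69.4]
tcp_rot: [180.0, 0.0, 11.6]
ft_force: [-1.3, -1.9, -0.2]
finger_gap: -0.2
```

```bash
cat >> h.py <<'E'
def fin(s,cx=567,cy=36):
    y=np.radians(s['tcp_rot'][2]);t=np.array([np.cos(y),np.sin(y)]);r=np.array([np.sin(y),-np.cos(y)])
    d=s['tool_pos'][:2]-[cx,cy];F=s['ft_force'][:2]
    print('yaw',round(s['tcp_rot'][2],1),'rad',round(d@r,2),'tan',round(d@t,2),'Ft',round(F@t,2),'Fr',round(F@r,2),'Mz',s['wrist_torque'].round(2))
E
python3 -c "
from h import *
fin(st())"
```

```text
t 5.52 p [562.1 -17.1  69.4] rot [180.    0.   11.6] F [-1.29 -1.91 -0.19] gap -0.2 j [ -7.  10. 100.  -0.  70.  71.]
yaw 11.6 rad 51.03 tan -15.51 Ft -1.65 Fr 1.61 Mz [-0.3   0.23  0.  ]
```

Emit:
step_arm(plan=[{"grip": 0, "tx": 0.117, "ty": 0.032, "tz": 0, "ax": 0, "ay": 0, "az": -1.3}, {"grip": 0, "tx": 0.117, "ty": 0.032, "tz": 0, "ax": 0, "ay": 0, "az": -1.3}, {"grip": 0, "tx": 0.117, "ty": 0.032, "tz": 0, "ax": 0, "ay": 0, "az": -1.3}, {"grip": 0, "tx": 0.117, "ty": 0.032, "tz": 0, "ax": 0, "ay": 0, "az": -1.3}, {"grip": 0, "tx": 0.117, "ty": 0.032, "tz": 0, "ax": 0, "ay": 0, "az": -1.3}, {"grip": 0, "tx": 0.117, "ty": 0.032, "tz": 0, "ax": 0, "ay": 0, "az": -1.3}])

```text
time: 6.02
tool_pos: [569.4, -17.1, 69.5]
tcp_rot: [180.0, -0.0, 19.4]
ft_force: [-1.3, -2.1, -0.1]
finger_gap: 0.1
```

Emit:
step_arm(plan=[{"grip": 0, "tx": 0.117, "ty": 0.032, "tz": 0, "ax": 0, "ay": 0, "az": -1.3}, {"grip": 0, "tx": 0.117, "ty": 0.032, "tz": 0, "ax": 0, "ay": 0, "az": -1.3}, {"grip": 0, "tx": 0.117, "ty": 0.032, "tz": 0, "ax": 0, "ay": 0, "az": -1.3}, {"grip": 0, "tx": 0.117, "ty": 0.032, "tz": 0, "ax": 0, "ay": 0, "az": -1.3}, {"grip": 0, "tx": 0.117, "ty": 0.032, "tz": 0, "ax": 0, "ay": 0, "az": -1.3}, {"grip": 0, "tx": 0.117, "ty": 0.032, "tz": 0, "ax": 0, "ay": 0, "az": -1.3}])

```text
time: 6.52
tool_pos: [576.7, -16.3, 69.5]
tcp_rot: [180.0, -0.0, 27.2]
ft_force: [-0.9, -2.1, -0.0]
finger_gap: 0.2
```

Emit:
step_arm(plan=[{"grip": 0, "tx": 0.117, "ty": 0.032, "tz": 0, "ax": 0, "ay": 0, "az": -1.3}, {"grip": 0, "tx": 0.117, "ty": 0.032, "tz": 0, "ax": 0, "ay": 0, "az": -1.3}, {"grip": 0, "tx": 0.117, "ty": 0.032, "tz": 0, "ax": 0, "ay": 0, "az": -1.3}, {"grip": 0, "tx": 0.117, "ty": 0.032, "tz": 0, "ax": 0, "ay": 0, "az": -1.3}, {"grip": 0, "tx": 0.117, "ty": 0.032, "tz": 0, "ax": 0, "ay": 0, "az": -1.3}, {"grip": 0, "tx": 0.117, "ty": 0.032, "tz": 0, "ax": 0, "ay": 0, "az": -1.3}])

```text
time: 7.02
tool_pos: [583.7, -14.3, 69.5]
tcp_rot: [180.0, -0.0, 35.0]
ft_force: [-1.4, -3.0, -0.1]
finger_gap: -0.0
```

```bash
python3 -c "
from h import *
fin(st())"
```

```text
t 7.02 p [583.7 -14.3  69.5] rot [180.  -0.  35.] F [-1.43 -3.   -0.06] gap -0.0 j [-6. 13. 97. -0. 70. 49.]
yaw 35.0 rad 50.77 tan -15.22 Ft -2.9 Fr 1.64 Mz [-0.37  0.12 -0.02]
```

Emit:
step_arm(plan=[{"grip": 0, "tx": 0.117, "ty": 0.032, "tz": 0, "ax": 0, "ay": 0, "az": -1.3}, {"grip": 0, "tx": 0.117, "ty": 0.032, "tz": 0, "ax": 0, "ay": 0, "az": -1.3}, {"grip": 0, "tx": 0.117, "ty": 0.032, "tz": 0, "ax": 0, "ay": 0, "az": -1.3}])

```text
time: 7.27
tool_pos: [587.1, -13.0, 69.5]
tcp_rot: [180.0, -0.0, 38.9]
ft_force: [-0.8, -2.5, -0.8]
finger_gap: 0.0
```

Emit:
step_arm(plan=[{"grip": 0, "tx": 0.117, "ty": 0.032, "tz": 0, "ax": 0, "ay": 0, "az": -1.3}, {"grip": 0, "tx": 0.117, "ty": 0.032, "tz": 0, "ax": 0, "ay": 0, "az": -1.3}, {"grip": 0, "tx": 0.117, "ty": 0.032, "tz": 0, "ax": 0, "ay": 0, "az": -1.3}])

```text
time: 7.52
tool_pos: [590.4, -11.5, 69.6]
tcp_rot: [180.0, -0.0, 42.8]
ft_force: [0.4, -2.1, 0.1]
finger_gap: -0.0
```

Emit:
step_arm(plan=[{"grip": 0, "tx": 0.135, "ty": 0.036, "tz": 0, "ax": 0, "ay": 0, "az": -1.5}, {"grip": 0, "tx": 0.135, "ty": 0.036, "tz": 0, "ax": 0, "ay": 0, "az": -1.5}, {"grip": 0, "tx": 0.135, "ty": 0.036, "tz": 0, "ax": 0, "ay": 0, "az": -1.5}, {"grip": 0, "tx": 0.135, "ty": 0.036, "tz": 0, "ax": 0, "ay": 0, "az": -1.5}, {"grip": 0, "tx": 0.135, "ty": 0.036, "tz": 0, "ax": 0, "ay": 0, "az": -1.5}])

```text
time: 7.93
tool_pos: [596.4, -7.9, 69.6]
tcp_rot: [180.0, -0.0, 50.4]
ft_force: [-0.1, -2.9, 1.1]
finger_gap: -0.2
```

Emit:
step_arm(plan=[{"grip": 0, "tx": 0.135, "ty": 0.036, "tz": 0, "ax": 0, "ay": 0, "az": -1.5}, {"grip": 0, "tx": 0.135, "ty": 0.036, "tz": 0, "ax": 0, "ay": 0, "az": -1.5}, {"grip": 0, "tx": 0.135, "ty": 0.036, "tz": 0, "ax": 0, "ay": 0, "az": -1.5}, {"grip": 0, "tx": 0.135, "ty": 0.036, "tz": 0, "ax": 0, "ay": 0, "az": -1.5}, {"grip": 0, "tx": 0.135, "ty": 0.036, "tz": 0, "ax": 0, "ay": 0, "az": -1.5}])

```text
time: 8.35
tool_pos: [601.9, -3.5, 69.6]
tcp_rot: [180.0, -0.0, 57.9]
ft_force: [1.1, -2.5, -0.1]
finger_gap: 0.2
```

Emit:
step_arm(plan=[{"grip": 0, "tx": 0.135, "ty": 0.036, "tz": 0, "ax": 0, "ay": 0, "az": -1.5}, {"grip": 0, "tx": 0.135, "ty": 0.036, "tz": 0, "ax": 0, "ay": 0, "az": -1.5}, {"grip": 0, "tx": 0.135, "ty": 0.036, "tz": 0, "ax": 0, "ay": 0, "az": -1.5}, {"grip": 0, "tx": 0.135, "ty": 0.036, "tz": 0, "ax": 0, "ay": 0, "az": -1.5}, {"grip": 0, "tx": 0.135, "ty": 0.036, "tz": 0, "ax": 0, "ay": 0, "az": -1.5}])

```text
time: 8.77
tool_pos: [606.7, 1.5, 69.5]
tcp_rot: [180.0, -0.0, 65.4]
ft_force: [-0.1, -1.2, 1.6]
finger_gap: 0.0
```

```bash
python3 -c "
from h import *
fin(st())"
```

```text
t 8.77 p [606.7   1.5  69.5] rot [180.   -0.   65.4] F [-0.07 -1.24  1.63] gap 0.0 j [-5. 16. 93. -0. 71. 20.]
yaw 65.4 rad 50.48 tan -14.83 Ft -1.16 Fr 0.46 Mz [-0.37 -0.11 -0.03]
```

Emit:
step_arm(plan=[{"grip": 0, "tx": 0.135, "ty": 0.036, "tz": 0, "ax": 0, "ay": 0, "az": -1.5}, {"grip": 0, "tx": 0.135, "ty": 0.036, "tz": 0, "ax": 0, "ay": 0, "az": -1.5}, {"grip": 0, "tx": 0.135, "ty": 0.036, "tz": 0, "ax": 0, "ay": 0, "az": -1.5}, {"grip": 0, "tx": 0.135, "ty": 0.036, "tz": 0, "ax": 0, "ay": 0, "az": -1.5}, {"grip": 0, "tx": 0.135, "ty": 0.036, "tz": 0, "ax": 0, "ay": 0, "az": -1.5}])

```text
time: 9.18
tool_pos: [610.9, 7.1, 69.5]
tcp_rot: [180.0, -0.0, 72.9]
ft_force: [1.3, -1.7, 0.1]
finger_gap: -0.2
```

Emit:
step_arm(plan=[{"grip": 0, "tx": 0.135, "ty": 0.036, "tz": 0, "ax": 0, "ay": 0, "az": -1.5}, {"grip": 0, "tx": 0.135, "ty": 0.036, "tz": 0, "ax": 0, "ay": 0, "az": -1.5}, {"grip": 0, "tx": 0.135, "ty": 0.036, "tz": 0, "ax": 0, "ay": 0, "az": -1.5}, {"grip": 0, "tx": 0.135, "ty": 0.036, "tz": 0, "ax": 0, "ay": 0, "az": -1.5}, {"grip": 0, "tx": 0.135, "ty": 0.036, "tz": 0, "ax": 0, "ay": 0, "az": -1.5}])

```text
time: 9.6
tool_pos: [614.3, 13.2, 69.5]
tcp_rot: [180.0, -0.0, 80.4]
ft_force: [1.0, -1.2, 0.2]
finger_gap: 0.2
```

Emit:
step_arm(plan=[{"grip": 0, "tx": 0.135, "ty": 0.036, "tz": 0, "ax": 0, "ay": 0, "az": -1.5}, {"grip": 0, "tx": 0.135, "ty": 0.036, "tz": 0, "ax": 0, "ay": 0, "az": -1.5}, {"grip": 0, "tx": 0.135, "ty": 0.036, "tz": 0, "ax": 0, "ay": 0, "az": -1.5}, {"grip": 0, "tx": 0.135, "ty": 0.036, "tz": 0, "ax": 0, "ay": 0, "az": -1.5}, {"grip": 0, "tx": 0.135, "ty": 0.036, "tz": 0, "ax": 0, "ay": 0, "az": -1.5}])

```text
time: 10.02
tool_pos: [616.8, 19.7, 69.5]
tcp_rot: [180.0, -0.0, 87.9]
ft_force: [0.8, -1.6, 0.3]
finger_gap: -0.1
```

```bash
python3 -c "
from h import *
fin(st())"
```

```text
t 10.02 p [616.8  19.7  69.5] rot [180.   -0.   87.9] F [ 0.8  -1.59  0.26] gap -0.1 j [-3. 17. 91.  0. 71. -1.]
yaw 87.9 rad 50.4 tan -14.4 Ft -1.56 Fr 0.85 Mz [-0.28 -0.21 -0.07]
```

Emit:
step_arm(plan=[{"grip": 0, "tx": 0.135, "ty": 0.036, "tz": 0, "ax": 0, "ay": 0, "az": -1.5}, {"grip": 0, "tx": 0.135, "ty": 0.036, "tz": 0, "ax": 0, "ay": 0, "az": -1.5}, {"grip": 0, "tx": 0.135, "ty": 0.036, "tz": 0, "ax": 0, "ay": 0, "az": -1.5}, {"grip": 0, "tx": 0.135, "ty": 0.036, "tz": 0, "ax": 0, "ay": 0, "az": -1.5}, {"grip": 0, "tx": 0.135, "ty": 0.036, "tz": 0, "ax": 0, "ay": 0, "az": -1.5}])

```text
time: 10.43
tool_pos: [618.5, 26.5, 69.5]
tcp_rot: [180.0, -0.0, 95.4]
ft_force: [2.9, -2.0, 0.2]
finger_gap: 0.1
```

Emit:
step_arm(plan=[{"grip": 0, "tx": 0.135, "ty": 0.036, "tz": 0, "ax": 0, "ay": 0, "az": -1.5}, {"grip": 0, "tx": 0.135, "ty": 0.036, "tz": 0, "ax": 0, "ay": 0, "az": -1.5}, {"grip": 0, "tx": 0.135, "ty": 0.036, "tz": 0, "ax": 0, "ay": 0, "az": -1.5}, {"grip": 0, "tx": 0.135, "ty": 0.036, "tz": 0, "ax": 0, "ay": 0, "az": -1.5}, {"grip": 0, "tx": 0.135, "ty": 0.036, "tz": 0, "ax": 0, "ay": 0, "az": -1.5}])

```text
time: 10.85
tool_pos: [619.3, 33.4, 69.5]
tcp_rot: [180.0, 0.0, 102.9]
ft_force: [2.2, -1.4, -0.3]
finger_gap: -0.2
```

Emit:
step_arm(plan=[{"grip": 0, "tx": 0.135, "ty": 0.036, "tz": 0, "ax": 0, "ay": 0, "az": -1.5}, {"grip": 0, "tx": 0.135, "ty": 0.036, "tz": 0, "ax": 0, "ay": 0, "az": -1.5}, {"grip": 0, "tx": 0.135, "ty": 0.036, "tz": 0, "ax": 0, "ay": 0, "az": -1.5}, {"grip": 0, "tx": 0.135, "ty": 0.036, "tz": 0, "ax": 0, "ay": 0, "az": -1.5}, {"grip": 0, "tx": 0.135, "ty": 0.036, "tz": 0, "ax": 0, "ay": 0, "az": -1.5}])

```text
time: 11.27
tool_pos: [619.2, 40.4, 69.5]
tcp_rot: [180.0, -0.0, 110.4]
ft_force: [2.2, -2.0, 0.5]
finger_gap: -0.2
```

```bash
python3 -c "
from h import *
fin(st())"
```

```text
t 11.27 p [619.2  40.4  69.5] rot [180.   -0.  110.4] F [ 2.2  -2.    0.51] gap -0.2 j [ -1.  18.  91.   0.  71. -21.]
yaw 110.4 rad 50.45 tan -14.04 Ft -2.64 Fr 1.37 Mz [-0.17 -0.36 -0.06]
```

Emit:
step_arm(plan=[{"grip": 0, "tx": 0.135, "ty": 0.036, "tz": 0, "ax": 0, "ay": 0, "az": -1.5}, {"grip": 0, "tx": 0.135, "ty": 0.036, "tz": 0, "ax": 0, "ay": 0, "az": -1.5}, {"grip": 0, "tx": 0.135, "ty": 0.036, "tz": 0, "ax": 0, "ay": 0, "az": -1.5}, {"grip": 0, "tx": 0.135, "ty": 0.036, "tz": 0, "ax": 0, "ay": 0, "az": -1.5}, {"grip": 0, "tx": 0.135, "ty": 0.036, "tz": 0, "ax": 0, "ay": 0, "az": -1.5}])

```text
time: 11.68
tool_pos: [618.2, 47.3, 69.5]
tcp_rot: [180.0, -0.0, 117.9]
ft_force: [1.4, -1.6, 0.1]
finger_gap: -0.2
```

Emit:
step_arm(plan=[{"grip": 0, "tx": 0.135, "ty": 0.036, "tz": 0, "ax": 0, "ay": 0, "az": -1.5}, {"grip": 0, "tx": 0.135, "ty": 0.036, "tz": 0, "ax": 0, "ay": 0, "az": -1.5}, {"grip": 0, "tx": 0.135, "ty": 0.036, "tz": 0, "ax": 0, "ay": 0, "az": -1.5}, {"grip": 0, "tx": 0.135, "ty": 0.036, "tz": 0, "ax": 0, "ay": 0, "az": -1.5}, {"grip": 0, "tx": 0.135, "ty": 0.036, "tz": 0, "ax": 0, "ay": 0, "az": -1.5}])

```text
time: 12.1
tool_pos: [616.2, 54.1, 69.5]
tcp_rot: [180.0, -0.0, 125.4]
ft_force: [2.1, -0.1, 0.2]
finger_gap: -0.0
```

Emit:
step_arm(plan=[{"grip": 0, "tx": 0.135, "ty": 0.036, "tz": 0, "ax": 0, "ay": 0, "az": -1.5}, {"grip": 0, "tx": 0.135, "ty": 0.036, "tz": 0, "ax": 0, "ay": 0, "az": -1.5}, {"grip": 0, "tx": 0.135, "ty": 0.036, "tz": 0, "ax": 0, "ay": 0, "az": -1.5}, {"grip": 0, "tx": 0.135, "ty": 0.036, "tz": 0, "ax": 0, "ay": 0, "az": -1.5}, {"grip": 0, "tx": 0.135, "ty": 0.036, "tz": 0, "ax": 0, "ay": 0, "az": -1.5}])

```text
time: 12.52
tool_pos: [613.5, 60.4, 69.5]
tcp_rot: [180.0, 0.0, 132.9]
ft_force: [1.7, -1.1, 0.1]
finger_gap: 0.3
```

```bash
python3 -c "
from h import *
fin(st())"
```

```text
t 12.52 p [613.5  60.4  69.5] rot [180.    0.  132.9] F [ 1.69 -1.13  0.13] gap 0.3 j [  1.  17.  91.   0.  71. -42.]
yaw 132.9 rad 50.69 tan -13.7 Ft -1.98 Fr 0.47 Mz [-0.05 -0.42 -0.  ]
```

Emit:
step_arm(plan=[{"grip": 0, "tx": 0.135, "ty": 0.036, "tz": 0, "ax": 0, "ay": 0, "az": -1.5}, {"grip": 0, "tx": 0.135, "ty": 0.036, "tz": 0, "ax": 0, "ay": 0, "az": -1.5}, {"grip": 0, "tx": 0.135, "ty": 0.036, "tz": 0, "ax": 0, "ay": 0, "az": -1.5}, {"grip": 0, "tx": 0.135, "ty": 0.036, "tz": 0, "ax": 0, "ay": 0, "az": -1.5}, {"grip": 0, "tx": 0.135, "ty": 0.036, "tz": 0, "ax": 0, "ay": 0, "az": -1.5}])

```text
time: 12.93
tool_pos: [609.9, 66.4, 69.5]
tcp_rot: [180.0, 0.0, 140.4]
ft_force: [2.7, -1.0, -0.2]
finger_gap: -0.1
```

Emit:
step_arm(plan=[{"grip": 0, "tx": 0.135, "ty": 0.036, "tz": 0, "ax": 0, "ay": 0, "az": -1.5}, {"grip": 0, "tx": 0.135, "ty": 0.036, "tz": 0, "ax": 0, "ay": 0, "az": -1.5}, {"grip": 0, "tx": 0.135, "ty": 0.036, "tz": 0, "ax": 0, "ay": 0, "az": -1.5}, {"grip": 0, "tx": 0.135, "ty": 0.036, "tz": 0, "ax": 0, "ay": 0, "az": -1.5}, {"grip": 0, "tx": 0.135, "ty": 0.036, "tz": 0, "ax": 0, "ay": 0, "az": -1.5}])

```text
time: 13.35
tool_pos: [605.5, 71.9, 69.5]
tcp_rot: [-180.0, 0.0, 147.9]
ft_force: [2.5, 0.1, 0.2]
finger_gap: 0.2
```

Emit:
step_arm(plan=[{"grip": 0, "tx": 0.135, "ty": 0.036, "tz": 0, "ax": 0, "ay": 0, "az": -1.5}, {"grip": 0, "tx": 0.135, "ty": 0.036, "tz": 0, "ax": 0, "ay": 0, "az": -1.5}, {"grip": 0, "tx": 0.135, "ty": 0.036, "tz": 0, "ax": 0, "ay": 0, "az": -1.5}, {"grip": 0, "tx": 0.135, "ty": 0.036, "tz": 0, "ax": 0, "ay": 0, "az": -1.5}, {"grip": 0, "tx": 0.135, "ty": 0.036, "tz": 0, "ax": 0, "ay": 0, "az": -1.5}])

```text
time: 13.77
tool_pos: [600.4, 76.7, 69.5]
tcp_rot: [-180.0, -0.0, 155.4]
ft_force: [2.9, -0.7, -0.2]
finger_gap: 0.3
```

```bash
python3 -c "
from h import *
fin(st())"
```

```text
t 13.77 p [600.4  76.7  69.5] rot [-180.    -0.   155.4] F [ 2.89 -0.72 -0.22] gap 0.3 j [  2.  16.  93.   0.  71. -63.]
yaw 155.4 rad 50.95 tan -13.43 Ft -2.93 Fr 0.55 Mz [-0.08 -0.35  0.03]
```

Emit:
step_arm(plan=[{"grip": 0, "tx": 0.13, "ty": 0.036, "tz": 0, "ax": 0, "ay": 0, "az": -1.5}, {"grip": 0, "tx": 0.13, "ty": 0.036, "tz": 0, "ax": 0, "ay": 0, "az": -1.5}, {"grip": 0, "tx": 0.13, "ty": 0.036, "tz": 0, "ax": 0, "ay": 0, "az": -1.5}, {"grip": 0, "tx": 0.13, "ty": 0.036, "tz": 0, "ax": 0, "ay": 0, "az": -1.5}, {"grip": 0, "tx": 0.13, "ty": 0.036, "tz": 0, "ax": 0, "ay": 0, "az": -1.5}])

```text
time: 14.18
tool_pos: [595.1, 80.7, 69.5]
tcp_rot: [-180.0, -0.0, 162.9]
ft_force: [1.7, -0.3, -0.1]
finger_gap: -0.0
```

Emit:
step_arm(plan=[{"grip": 0, "tx": 0.13, "ty": 0.036, "tz": 0, "ax": 0, "ay": 0, "az": -1.5}, {"grip": 0, "tx": 0.13, "ty": 0.036, "tz": 0, "ax": 0, "ay": 0, "az": -1.5}, {"grip": 0, "tx": 0.13, "ty": 0.036, "tz": 0, "ax": 0, "ay": 0, "az": -1.5}, {"grip": 0, "tx": 0.13, "ty": 0.036, "tz": 0, "ax": 0, "ay": 0, "az": -1.5}, {"grip": 0, "tx": 0.13, "ty": 0.036, "tz": 0, "ax": 0, "ay": 0, "az": -1.5}])

```text
time: 14.6
tool_pos: [590.1, 83.9, 69.6]
tcp_rot: [-180.0, 0.1, 170.4]
ft_force: [7.4, -2.2, -3.0]
finger_gap: -0.1
```

Emit:
step_arm(plan=[{"grip": 0, "tx": 0.13, "ty": 0.036, "tz": 0, "ax": 0, "ay": 0, "az": -1.5}, {"grip": 0, "tx": 0.13, "ty": 0.036, "tz": 0, "ax": 0, "ay": 0, "az": -1.5}, {"grip": 0, "tx": 0.13, "ty": 0.036, "tz": 0, "ax": 0, "ay": 0, "az": -1.5}, {"grip": 0, "tx": 0.13, "ty": 0.036, "tz": 0, "ax": 0, "ay": 0, "az": -1.5}, {"grip": 0, "tx": 0.13, "ty": 0.036, "tz": 0, "ax": 0, "ay": 0, "az": -1.5}])

```text
time: 15.02
tool_pos: [584.9, 86.3, 69.7]
tcp_rot: [-180.0, 0.2, 177.8]
ft_force: [12.0, -0.7, -6.7]
finger_gap: 0.0
```

```bash
python3 -c "
from h import *
fin(st())"
```

```text
t 15.02 p [584.9  86.3  69.7] rot [-180.     0.2  177.8] F [11.97 -0.73 -6.69] gap 0.0 j [  3.  14.  96.  -0.  70. -84.]
yaw 177.8 rad 50.95 tan -15.97 Ft -11.99 Fr -0.28 Mz [-0.22 -2.01 -0.07]
```

Emit:
step_arm(plan=[{"grip": 0, "tx": 0.09, "ty": 0.024, "tz": 0, "ax": 0, "ay": 0, "az": -1}, {"grip": 0, "tx": 0.09, "ty": 0.024, "tz": 0, "ax": 0, "ay": 0, "az": -1}])

```text
time: 15.18
tool_pos: [583.1, 86.9, 69.7]
tcp_rot: [-180.0, 0.2, 179.8]
ft_force: [11.7, -1.3, -5.8]
finger_gap: -0.1
```

Emit:
step_arm(plan=[{"grip": 0, "tx": 0.09, "ty": 0.024, "tz": 0, "ax": 0, "ay": 0, "az": -1}, {"grip": 0, "tx": 0.09, "ty": 0.024, "tz": 0, "ax": 0, "ay": 0, "az": -1}])

```text
time: 15.35
tool_pos: [581.2, 87.5, 69.7]
tcp_rot: [-180.0, 0.2, -178.2]
ft_force: [10.6, -0.5, -5.7]
finger_gap: 0.3
```

Emit:
step_arm(plan=[{"grip": 0, "tx": 0.09, "ty": 0.024, "tz": 0, "ax": 0, "ay": 0, "az": -1}, {"grip": 0, "tx": 0.09, "ty": 0.024, "tz": 0, "ax": 0, "ay": 0, "az": -1}])

```text
time: 15.52
tool_pos: [579.0, 88.0, 69.6]
tcp_rot: [-180.0, 0.2, -176.2]
ft_force: [8.4, -0.7, -4.2]
finger_gap: -0.0
```

Emit:
step_arm(plan=[{"grip": 0, "tx": 0.09, "ty": 0.024, "tz": 0, "ax": 0, "ay": 0, "az": -1}, {"grip": 0, "tx": 0.09, "ty": 0.024, "tz": 0, "ax": 0, "ay": 0, "az": -1}])

```text
time: 15.68
tool_pos: [576.7, 88.4, 69.6]
tcp_rot: [-180.0, 0.1, -174.2]
ft_force: [4.5, -0.8, -1.0]
finger_gap: -0.0
```

Emit:
step_arm(plan=[{"grip": 0, "tx": 0.09, "ty": 0.024, "tz": 0, "ax": 0, "ay": 0, "az": -1}, {"grip": 0, "tx": 0.09, "ty": 0.024, "tz": 0, "ax": 0, "ay": 0, "az": -1}])

```text
time: 15.85
tool_pos: [574.1, 88.6, 69.5]
tcp_rot: [-180.0, 0.0, -172.2]
ft_force: [1.8, -1.7, 0.9]
finger_gap: 0.2
```

Emit:
step_arm(plan=[{"grip": 0, "tx": 0.09, "ty": 0.024, "tz": 0, "ax": 0, "ay": 0, "az": -1}, {"grip": 0, "tx": 0.09, "ty": 0.024, "tz": 0, "ax": 0, "ay": 0, "az": -1}])

```text
time: 16.02
tool_pos: [572.0, 88.8, 69.5]
tcp_rot: [-180.0, -0.0, -170.2]
ft_force: [2.3, -0.4, 1.0]
finger_gap: 0.1
```

```bash
cat > d.py <<'E'
from h import *
D=[(600.4,76.7,155.4,2.9,-.7),(595.1,80.7,162.9,1.7,-.3),(590.1,83.9,170.4,7.4,-2.2),(584.9,86.3,177.8,12,-.7),(583.1,86.9,179.8,11.7,-1.3),(581.2,87.5,181.8,10.6,-.5),(579,88,183.8,8.4,-.7),(576.7,88.4,185.8,4.5,-.8),(574.1,88.6,187.8,1.8,-1.7),(572,88.8,189.8,2.3,-.4)]
for x,y,w,fx,fy in D:
    a=np.radians(w);t=np.array([np.cos(a),np.sin(a)]);r=np.array([np.sin(a),-np.cos(a)]);d=np.array([x-567,y-36])
    print(w,'rad',round(d@r,2),'tan',round(d@t,2),'psi',round(w-90+np.degrees((d@t+14.5)/51),2),'F',round(fx*t[0]+fy*t[1],2))
E
python3 d.py
```

```text
155.4 rad 50.91 tan -13.43 psi 66.61 F -2.93
162.9 rad 50.99 tan -13.71 psi 73.78 F -1.71
170.4 rad 51.08 tan -14.79 psi 80.08 F -7.66
177.8 rad 50.95 tan -15.96 psi 86.16 F -12.02
179.8 rad 50.96 tan -15.92 psi 88.2 F -11.7
181.8 rad 51.03 tan -15.81 psi 90.33 F -10.58
183.8 rad 51.09 tan -15.42 psi 92.77 F -8.34
185.8 rad 51.15 tan -14.95 psi 95.3 F -4.4
187.8 rad 51.15 tan -14.17 psi 98.17 F -1.55
189.8 rad 51.18 tan -13.91 psi 100.46 F -2.2
```

Emit:
step_arm(plan=[{"grip": 0, "tx": -0.4, "ty": 0, "tz": 0, "ax": 0, "ay": 0, "az": 0}, {"grip": 0, "tx": 0, "ty": 0, "tz": -1.5, "ax": 0, "ay": 0, "az": 0}, {"grip": 0, "tx": 0, "ty": 0, "tz": -1.7, "ax": 0, "ay": 0, "az": 0}, {"grip": 0, "tx": 2.0, "ty": 0, "tz": 0, "ax": 0, "ay": 0, "az": 0}, {"grip": 0, "tx": 2.2, "ty": 0, "tz": 0, "ax": 0, "ay": 0, "az": 0}, {"grip": 0, "tx": 0, "ty": 0, "tz": 0, "ax": 0, "ay": 0, "az": 0}])

```text
time: 16.52
tool_pos: [531.0, 82.4, 100.2]
tcp_rot: [180.0, -0.3, -170.3]
ft_force: [-0.3, -0.6, -0.6]
finger_gap: 0.2
```

```bash
python3 -c "
from h import *
fin(st())
for n in ('top','wrist','side'): cv2.imwrite(f'pics/{n}3.png',snapshot(n)[:,:,::-1])"
```

```text
t 16.52 p [531.   82.4 100.2] rot [ 180.    -0.3 -170.3] F [-0.34 -0.64 -0.58] gap 0.2 j [  3.   4. 103.   0.  73. -96.]
yaw -170.3 rad 51.78 tan 27.67 Ft 0.44 Fr -0.58 Mz [0.04 0.06 0.04]
```

View pics/wrist3.png

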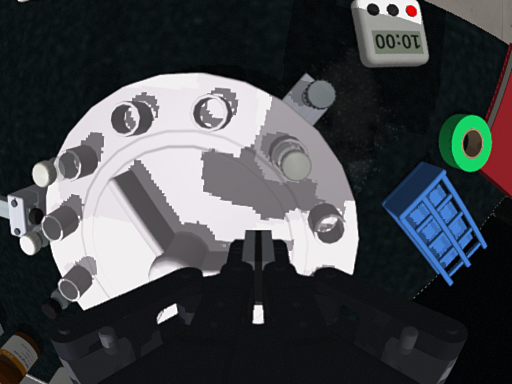

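View pics/side3.png

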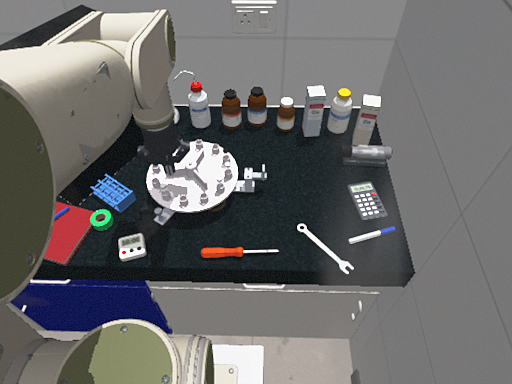

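Emit:
step_arm(plan=[{"grip": 0, "tx": -0.2, "ty": 0, "tz": 1.4, "ax": 0, "ay": 0, "az": 0}, {"grip": 0, "tx": -0.1, "ty": 0, "tz": 1.6, "ax": 0, "ay": 0, "az": 0}, {"grip": 0, "tx": -0.1, "ty": 0, "tz": 0.1, "ax": 0, "ay": 0, "az": 0}, {"grip": 0, "tx": -0.15, "ty": 0, "tz": 0, "ax": 0, "ay": 0, "az": 0}, {"grip": 0, "tx": -0.15, "ty": 0, "tz": 0, "ax": 0, "ay": 0, "az": 0}, {"grip": 0, "tx": -0.15, "ty": 0, "tz": 0, "ax": 0, "ay": 0, "az": 0}, {"grip": 0, "tx": -0.1, "ty": 0, "tz": 0, "ax": 0, "ay": 0, "az": 0}, {"grip": 0, "tx": -0.1, "ty": 0, "tz": 0, "ax": 0, "ay": 0, "az": 0}])

```text
time: 17.33
tool_pos: [545.6, 84.3, 71.2]
tcp_rot: [-180.0, 0.0, -170.3]
ft_force: [-2.5, 1.0, 2.6]
finger_gap: -0.0
```

```bash
python3 -c "
from h import *
fin(st())"
```

```text
t 17.33 p [545.6  84.3  71.2] rot [-180.     0.  -170.3] F [-2.48  0.98  2.64] gap -0.0 j [  3.   8. 102.   0.  70. -96.]
yaw -170.3 rad 51.27 tan 12.98 Ft 2.28 Fr 1.38 Mz [0.01 0.31 0.02]
```

Emit:
step_arm(plan=[{"grip": 0, "tx": -0.09, "ty": 0.024, "tz": 0, "ax": 0, "ay": 0, "az": 1}, {"grip": 0, "tx": -0.09, "ty": 0.024, "tz": 0, "ax": 0, "ay": 0, "az": 1}])

```text
time: 17.5
tool_pos: [546.8, 85.0, 70.9]
tcp_rot: [-180.0, -0.0, -172.4]
ft_force: [-5.9, -1.7, 5.4]
finger_gap: -0.2
```

Emit:
step_arm(plan=[{"grip": 0, "tx": -0.09, "ty": 0.024, "tz": 0, "ax": 0, "ay": 0, "az": 1}, {"grip": 0, "tx": -0.09, "ty": 0.024, "tz": 0, "ax": 0, "ay": 0, "az": 1}])

```text
time: 17.67
tool_pos: [547.9, 85.5, 70.7]
tcp_rot: [-180.0, -0.1, -174.4]
ft_force: [-7.8, -1.7, 7.3]
finger_gap: -0.2
```

Emit:
step_arm(plan=[{"grip": 0, "tx": -0.09, "ty": 0.024, "tz": 0, "ax": 0, "ay": 0, "az": 1}, {"grip": 0, "tx": -0.09, "ty": 0.024, "tz": 0, "ax": 0, "ay": 0, "az": 1}])

```text
time: 17.83
tool_pos: [549.4, 86.1, 70.7]
tcp_rot: [-180.0, -0.1, -176.4]
ft_force: [-9.2, -1.8, 7.8]
finger_gap: 0.1
```

Emit:
step_arm(plan=[{"grip": 0, "tx": -0.09, "ty": 0.024, "tz": 0, "ax": 0, "ay": 0, "az": 1}, {"grip": 0, "tx": -0.09, "ty": 0.024, "tz": 0, "ax": 0, "ay": 0, "az": 1}])

```text
time: 18.0
tool_pos: [550.8, 86.7, 70.7]
tcp_rot: [-180.0, -0.2, -178.4]
ft_force: [-10.9, -2.1, 8.5]
finger_gap: 0.2
```

```bash
python3 -c "
from h import *
s=st();fin(s)"
cat > e.py <<'E'
from h import *
import sys
for l in open('cw.txt'):
    x,y,w,fx,fy=map(float,l.split());w%=360
    a=np.radians(w);t=np.array([np.cos(a),np.sin(a)]);r=np.array([np.sin(a),-np.cos(a)]);d=np.array([x-567,y-36])
    print(w,'rad',round(d@r,2),'tan',round(d@t,2),'psi',round(w-90+np.degrees((d@t-14.5)/51),2),'F',round(fx*t[0]+fy*t[1],2))
E
```

```text
t 18.0 p [550.8  86.7  70.7] rot [-180.    -0.2 -178.4] F [-10.92  -2.14   8.52] gap 0.2 j [  4.   9. 101.  -0.  70. -88.]
yaw -178.4 rad 51.13 tan 14.77 Ft 10.98 Fr -1.84 Mz [-0.28  1.69 -0.02]
```

```bash
cat > cw.txt <<'E'
545.6 84.3 -170.3 -2.5 1
546.8 85.0 -172.4 -5.9 -1.7
547.9 85.5 -174.4 -7.8 -1.7
549.4 86.1 -176.4 -9.2 -1.8
550.8 86.7 -178.4 -10.9 -2.1
E
python3 e.py
```

```text
189.7 rad 51.22 tan 12.96 psi 97.97 F 2.3
187.6 rad 51.24 tan 13.54 psi 96.52 F 6.07
185.6 rad 51.13 tan 14.18 psi 95.24 F 7.93
183.6 rad 51.11 tan 14.42 psi 93.51 F 9.29
181.6 rad 51.13 tan 14.78 psi 91.91 F 10.95
```

Emit:
step_arm(plan=[{"grip": 0, "tx": -0.09, "ty": 0.024, "tz": 0, "ax": 0, "ay": 0, "az": 1}, {"grip": 0, "tx": -0.09, "ty": 0.024, "tz": 0, "ax": 0, "ay": 0, "az": 1}])

```text
time: 18.17
tool_pos: [552.4, 87.2, 70.7]
tcp_rot: [-180.0, -0.2, 179.6]
ft_force: [-12.8, -3.0, 8.7]
finger_gap: 0.1
```

Emit:
step_arm(plan=[{"grip": 0, "tx": -0.09, "ty": 0.024, "tz": 0, "ax": 0, "ay": 0, "az": 1}, {"grip": 0, "tx": -0.09, "ty": 0.024, "tz": 0, "ax": 0, "ay": 0, "az": 1}])

```text
time: 18.33
tool_pos: [554.0, 87.7, 70.6]
tcp_rot: [-180.0, -0.2, 177.6]
ft_force: [-12.5, -1.6, 10.4]
finger_gap: -0.2
```

Emit:
step_arm(plan=[{"grip": 0, "tx": -0.09, "ty": 0.024, "tz": 0, "ax": 0, "ay": 0, "az": 1}, {"grip": 0, "tx": -0.09, "ty": 0.024, "tz": 0, "ax": 0, "ay": 0, "az": 1}])

```text
time: 18.5
tool_pos: [555.9, 88.1, 70.7]
tcp_rot: [-180.0, -0.2, 175.6]
ft_force: [-13.0, -1.2, 10.3]
finger_gap: 0.0
```

Emit:
step_arm(plan=[{"grip": 0, "tx": -0.09, "ty": 0.024, "tz": 0, "ax": 0, "ay": 0, "az": 1}, {"grip": 0, "tx": -0.09, "ty": 0.024, "tz": 0, "ax": 0, "ay": 0, "az": 1}])

```text
time: 18.67
tool_pos: [557.8, 88.5, 70.6]
tcp_rot: [-180.0, -0.2, 173.6]
ft_force: [-9.9, -0.7, 8.9]
finger_gap: -0.3
```

Emit:
step_arm(plan=[{"grip": 0, "tx": -0.09, "ty": 0.024, "tz": 0, "ax": 0, "ay": 0, "az": 1}, {"grip": 0, "tx": -0.09, "ty": 0.024, "tz": 0, "ax": 0, "ay": 0, "az": 1}])

```text
time: 18.83
tool_pos: [559.9, 88.8, 70.6]
tcp_rot: [-180.0, -0.2, 171.6]
ft_force: [-8.3, -1.5, 6.9]
finger_gap: -0.0
```

Emit:
step_arm(plan=[{"grip": 0, "tx": -0.09, "ty": 0.024, "tz": 0, "ax": 0, "ay": 0, "az": 1}, {"grip": 0, "tx": -0.09, "ty": 0.024, "tz": 0, "ax": 0, "ay": 0, "az": 1}])

```text
time: 19.0
tool_pos: [562.2, 89.0, 70.6]
tcp_rot: [-180.0, -0.1, 169.6]
ft_force: [-5.9, -2.4, 3.9]
finger_gap: 0.4
```

Emit:
step_arm(plan=[{"grip": 0, "tx": -0.09, "ty": 0.024, "tz": 0, "ax": 0, "ay": 0, "az": 1}, {"grip": 0, "tx": -0.09, "ty": 0.024, "tz": 0, "ax": 0, "ay": 0, "az": 1}])

```text
time: 19.17
tool_pos: [564.7, 89.1, 70.5]
tcp_rot: [-180.0, -0.0, 167.6]
ft_force: [-2.5, -0.9, 0.7]
finger_gap: -0.2
```

Emit:
step_arm(plan=[{"grip": 0, "tx": -0.09, "ty": 0.024, "tz": 0, "ax": 0, "ay": 0, "az": 1}, {"grip": 0, "tx": -0.09, "ty": 0.024, "tz": 0, "ax": 0, "ay": 0, "az": 1}])

```text
time: 19.33
tool_pos: [566.9, 89.2, 70.5]
tcp_rot: [-180.0, 0.0, 165.6]
ft_force: [-2.1, -0.1, 0.2]
finger_gap: 0.4
```

```bash
cat >> cw.txt <<'E'
552.4 87.2 179.6 -12.8 -3.0
554.0 87.7 177.6 -12.5 -1.6
555.9 88.1 175.6 -13.0 -1.2
557.8 88.5 173.6 -9.9 -.7
559.9 88.8 171.6 -8.3 -1.5
562.2 89.0 169.6 -5.9 -2.4
E
python3 e.py; python3 -c "
from h import *
fin(st())"
```

```text
189.7 rad 51.22 tan 12.96 psi 97.97 F 2.3
187.6 rad 51.24 tan 13.54 psi 96.52 F 6.07
185.6 rad 51.13 tan 14.18 psi 95.24 F 7.93
183.6 rad 51.11 tan 14.42 psi 93.51 F 9.29
181.6 rad 51.13 tan 14.78 psi 91.91 F 10.95
179.6 rad 51.1 tan 14.96 psi 90.11 F 12.78
177.6 rad 51.11 tan 15.15 psi 88.33 F 12.42
175.6 rad 51.09 tan 15.06 psi 86.23 F 12.87
173.6 rad 51.15 tan 14.99 psi 84.16 F 9.76
171.6 rad 51.2 tan 14.74 psi 81.87 F 7.99
169.6 rad 51.26 tan 14.29 psi 79.36 F 5.37
t 19.33 p [566.9  89.2  70.5] rot [-180.     0.   165.6] F [-2.07 -0.12  0.24] gap 0.4 j [  4.  11.  99.  -0.  70. -72.]
yaw 165.6 rad 51.52 tan 13.38 Ft 1.97 Fr -0.63 Mz [-0.14  0.34 -0.05]
```

Emit:
step_arm(plan=[{"grip": 0, "tx": 0.4, "ty": 0, "tz": 0, "ax": 0, "ay": 0, "az": 0}, {"grip": 0, "tx": 0, "ty": 0, "tz": -1.5, "ax": 0, "ay": 0, "az": 0}, {"grip": 0, "tx": 0, "ty": 0, "tz": -1.7, "ax": 0, "ay": 0, "az": 0}, {"grip": 0, "tx": -2.1, "ty": 0, "tz": 0, "ax": 0, "ay": 0, "az": 1.5}, {"grip": 0, "tx": -2.1, "ty": 0, "tz": 0, "ax": 0, "ay": 0, "az": 1.5}, {"grip": 0, "tx": 0, "ty": 0, "tz": 0, "ax": 0, "ay": 0, "az": 0}])

```text
time: 19.83
tool_pos: [606.6, 78.6, 103.6]
tcp_rot: [179.9, 0.2, 162.6]
ft_force: [0.3, -1.1, 0.1]
finger_gap: -0.0
```

```bash
python3 -c "
from h import *
fin(st())"
```

```text
t 19.83 p [606.6  78.6 103.6] rot [179.9   0.2 162.6] F [ 0.29 -1.12  0.07] gap -0.0 j [  3.  14.  91.  -0.  74. -70.]
yaw 162.6 rad 52.54 tan -25.06 Ft -0.61 Fr -0.98 Mz [-0.02 -0.01  0.02]
```

Emit:
step_arm(plan=[{"grip": 0, "tx": 0, "ty": -0.1, "tz": 1.5, "ax": 0, "ay": 0, "az": 0}, {"grip": 0, "tx": 0.1, "ty": 0, "tz": 1.7, "ax": 0, "ay": 0, "az": 0}, {"grip": 0, "tx": 0.1, "ty": 0, "tz": 0.1, "ax": 0, "ay": 0, "az": 0}, {"grip": 0, "tx": 0.1, "ty": 0, "tz": 0, "ax": 0, "ay": 0, "az": 0}, {"grip": 0, "tx": 0.1, "ty": 0, "tz": 0, "ax": 0, "ay": 0, "az": 0}, {"grip": 0, "tx": 0.1, "ty": 0, "tz": 0, "ax": 0, "ay": 0, "az": 0}, {"grip": 0, "tx": 0.1, "ty": 0, "tz": 0, "ax": 0, "ay": 0, "az": 0}, {"grip": 0, "tx": 0.1, "ty": 0, "tz": 0, "ax": 0, "ay": 0, "az": 0}])

```text
time: 20.5
tool_pos: [597.0, 80.7, 70.6]
tcp_rot: [180.0, 0.1, 162.7]
ft_force: [0.2, -0.0, 0.4]
finger_gap: -0.1
```

```bash
python3 -c "
from h import *
fin(st())"
```

```text
t 20.5 p [597.   80.7  70.6] rot [1.800e+02 1.000e-01 1.627e+02] F [ 0.24 -0.01  0.4 ] gap -0.1 j [  3.  15.  94.   0.  71. -70.]
yaw 162.7 rad 51.55 tan -15.37 Ft -0.23 Fr 0.06 Mz [ 0.01 -0.03 -0.01]
```

Emit:
step_arm(plan=[{"grip": 0, "tx": 0.11, "ty": 0.024, "tz": 0, "ax": 0, "ay": 0, "az": -1}, {"grip": 0, "tx": 0.11, "ty": 0.024, "tz": 0, "ax": 0, "ay": 0, "az": -1}, {"grip": 0, "tx": 0.11, "ty": 0.024, "tz": 0, "ax": 0, "ay": 0, "az": -1}, {"grip": 0, "tx": 0.1, "ty": 0.024, "tz": 0, "ax": 0, "ay": 0, "az": -1}, {"grip": 0, "tx": 0.09, "ty": 0.024, "tz": 0, "ax": 0, "ay": 0, "az": -1}, {"grip": 0, "tx": 0.09, "ty": 0.024, "tz": 0, "ax": 0, "ay": 0, "az": -1}])

```text
time: 21.0
tool_pos: [591.6, 83.5, 70.0]
tcp_rot: [180.0, 0.1, 168.8]
ft_force: [4.4, 0.3, 0.9]
finger_gap: -0.0
```

Emit:
step_arm(plan=[{"grip": 0, "tx": 0.09, "ty": 0.024, "tz": 0, "ax": 0, "ay": 0, "az": -1}, {"grip": 0, "tx": 0.09, "ty": 0.024, "tz": 0, "ax": 0, "ay": 0, "az": -1}, {"grip": 0, "tx": 0.09, "ty": 0.024, "tz": 0, "ax": 0, "ay": 0, "az": -1}])

```text
time: 21.25
tool_pos: [589.7, 84.6, 70.1]
tcp_rot: [180.0, 0.2, 171.8]
ft_force: [8.3, -0.9, -1.4]
finger_gap: -0.3
```

```bash
python3 -c "
from h import *
fin(st())"
```

```text
t 21.25 p [589.7  84.6  70.1] rot [180.    0.2 171.8] F [ 8.31 -0.91 -1.36] gap -0.3 j [  3.  14.  95.  -0.  71. -79.]
yaw 171.8 rad 51.3 tan -15.57 Ft -8.35 Fr 0.28 Mz [-0.17 -1.3   0.01]
```

Emit:
step_arm(plan=[{"grip": 0, "tx": 0.09, "ty": 0.024, "tz": 0, "ax": 0, "ay": 0, "az": -1}, {"grip": 0, "tx": 0.09, "ty": 0.024, "tz": 0, "ax": 0, "ay": 0, "az": -1}, {"grip": 0, "tx": 0.09, "ty": 0.024, "tz": 0, "ax": 0, "ay": 0, "az": -1}, {"grip": 0, "tx": 0.09, "ty": 0.024, "tz": 0, "ax": 0, "ay": 0, "az": -1}])

```text
time: 21.58
tool_pos: [586.9, 85.9, 70.2]
tcp_rot: [180.0, 0.3, 175.8]
ft_force: [11.1, -0.6, -3.8]
finger_gap: -0.1
```

```bash
python3 -c "
from h import *
fin(st())"
```

```text
t 21.58 p [586.9  85.9  70.2] rot [180.    0.3 175.8] F [11.08 -0.57 -3.76] gap -0.1 j [  3.  14.  96.  -0.  70. -82.]
yaw 175.8 rad 51.26 tan -16.19 Ft -11.09 Fr 0.25 Mz [-0.08 -1.87 -0.05]
```

Emit:
step_arm(plan=[{"grip": 0, "tx": 0.07, "ty": 0.02, "tz": 0, "ax": 0, "ay": 0, "az": -0.8}, {"grip": 0, "tx": 0.07, "ty": 0.02, "tz": 0, "ax": 0, "ay": 0, "az": -0.8}, {"grip": 0, "tx": 0, "ty": 0, "tz": 0, "ax": 0, "ay": 0, "az": 0}])

```text
time: 21.83
tool_pos: [585.5, 86.5, 70.2]
tcp_rot: [180.0, 0.3, 177.4]
ft_force: [10.4, -0.0, -2.7]
finger_gap: 0.0
```

```bash
python3 -c "
from h import *
fin(st())"
```

```text
t 21.83 p [585.5  86.5  70.2] rot [180.    0.3 177.4] F [10.37 -0.05 -2.7 ] gap 0.0 j [  3.  14.  96.  -0.  70. -84.]
yaw 177.4 rad 51.3 tan -16.22 Ft -10.36 Fr 0.42 Mz [-0.01 -1.75 -0.06]
```

Emit:
step_arm(plan=[{"grip": 0, "tx": -0.6, "ty": 0, "tz": 0, "ax": 0, "ay": 0, "az": 0}, {"grip": 0, "tx": -0.6, "ty": 0, "tz": 0, "ax": 0, "ay": 0, "az": 0}, {"grip": 0, "tx": 0, "ty": 0, "tz": 0, "ax": 0, "ay": 0, "az": 0}, {"grip": 0, "tx": 0, "ty": 0, "tz": -2, "ax": 0, "ay": 0, "az": 0}, {"grip": 0, "tx": 0, "ty": 0, "tz": -4, "ax": 0, "ay": 0, "az": 0}, {"grip": 0, "tx": 0, "ty": 0, "tz": -3, "ax": 0, "ay": 0, "az": 0}, {"grip": 0, "tx": 0, "ty": 0, "tz": 0, "ax": 0, "ay": 0, "az": 0}])

```text
time: 22.42
tool_pos: [599.3, 86.3, 167.3]
tcp_rot: [179.9, 0.6, 177.3]
ft_force: [1.9, -0.0, 0.8]
finger_gap: 0.2
```

```bash
python3 -c "
from h import *
s=st();cv2.imwrite('pics/top4.png',snapshot('top')[:,:,::-1]);cv2.imwrite('pics/wrist4.png',snapshot('wrist')[:,:,::-1])
show(rows(s['tool_pos'],s['tcp_rot'][2],(567,-200,160),90))"
```

```text
t 22.42 p [599.3  86.3 167.3] rot [179.9   0.6 177.3] F [ 1.89 -0.04  0.76] gap 0.2 j [  3.  10.  89.   0.  80. -84.]
[{"tx": 0.15, "ty": -2.21, "tz": 0.06, "az": 6.72}, {"tx": -0.11, "ty": -2.21, "tz": 0.06, "az": 6.72}, {"tx": -0.37, "ty": -2.18, "tz": 0.06, "az": 6.72}, {"tx": -0.63, "ty": -2.13, "tz": 0.06, "az": 6.72}, {"tx": -0.87, "ty": -2.04, "tz": 0.06, "az": 6.72}, {"tx": -1.1, "ty": -1.92, "tz": 0.06, "az": 6.72}, {"tx": -1.32, "ty": -1.78, "tz": 0.06, "az": 6.72}, {"tx": -1.52, "ty": -1.61, "tz": 0.06, "az": 6.72}]
[{"tx": -1.7, "ty": -1.43, "tz": 0.06, "az": 6.72}, {"tx": -1.85, "ty": -1.22, "tz": 0.06, "az": 6.72}, {"tx": -1.98, "ty": -0.99, "tz": 0.06, "az": 6.72}, {"tx": -2.08, "ty": -0.75, "tz": 0.06, "az": 6.72}, {"tx": -2.16, "ty": -0.5, "tz": 0.06, "az": 6.72}]
```

View pics/wrist4.png

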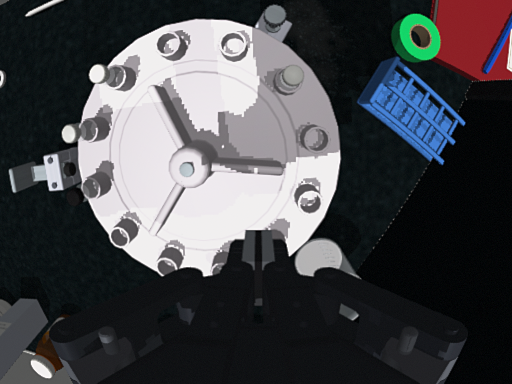

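```bash
python3 -c "
from h import *
p=[599.3,86.3,167.3];q=[179.9,.6,177.3]
im=cv2.imread('pics/wrist4.png');cv2.imwrite('pics/w4c.png',cv2.resize(im[0:300,60:360],None,fx=2,fy=2,interpolation=2))
h=wray(187,169,101,p,q)
for u in ((283,168),(157,90),(153,235)):
  w=wray(*u,90,p,q); d=(w-h)[:2];print(w,h,np.degrees(np.arctan2(d[1],d[0])),np.hypot(*d))
"
```

```text
[574.27536947 106.73240415  90.        ] [569.17310322  36.52823447 101.        ] 85.84319228260351 70.38933556599738
[508.8310639   15.09231539  90.        ] [569.17310322  36.52823447 101.        ] -160.4429156455024 64.0363985290301
[625.18510167  -2.77184899  90.        ] [569.17310322  36.52823447 101.        ] -35.054915384884225 68.4239762754554
```

View pics/w4c.png

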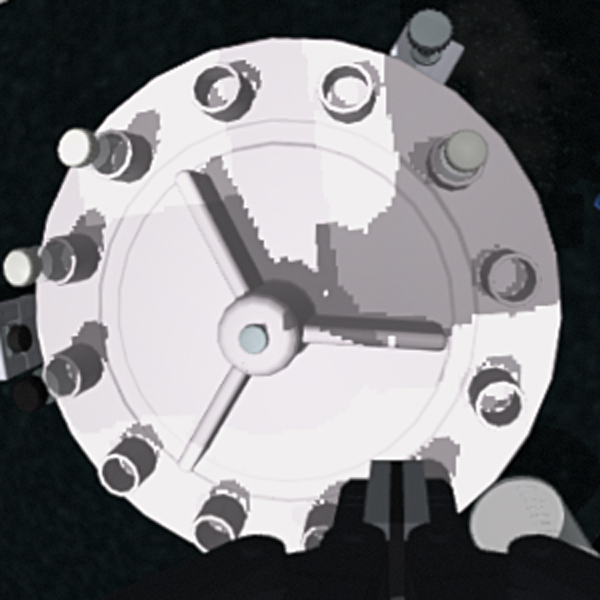

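```bash
python3 -c "
from h import *
a=[cv2.resize(cv2.imread(f'pics/top{i}.png')[115:225,130:250],None,fx=3.3,fy=3.3,interpolation=2) for i in (3,4)]
a.append(cv2.resize(cv2.imread('pics/top0.png')[115:225,130:250],None,fx=3.3,fy=3.3,interpolation=2))
cv2.imwrite('pics/cmp.png',np.hstack(a[:2]))"
```

```text
(no output)
```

View pics/cmp.png

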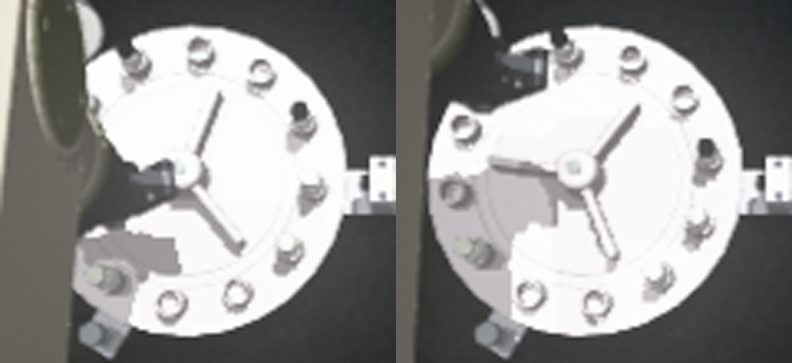

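```bash
python3 -c "
from h import *
f=lambda x,y,z:ray('top',130+x/3.3,115+y/3.3,z)[:2]-np.array([567,36])
L=[(200,52),(262,72),(314,190),(237,294),(172,305)];Rr=[(236,61),(288,99),(69,129),(201,303),(135,294)]
for S in (L,Rr):
  v=[f(*p,80) for p in S];a=[np.degrees(np.arctan2(d[1],d[0])) for d in v];print(np.round(a,1),np.round([np.hypot(*d) for d in v],1),np.round(np.mod(a,30),1))
for S in ([(221,95),(240,246)],[(241,107),(217,257),(94,160)]):
  v=[f(*p,90) for p in S];a=[np.degrees(np.arctan2(d[1],d[0])) for d in v];print(np.round(np.mod(a,120),1),np.round([np.hypot(*d) for d in v],1))
"
```

```text
[  -5.4  -35.7  -97.  -155.   176.9] [ 95.   97.6  99.3 101.1 100.5] [24.6 24.3 23.  25.  26.9]
[ -22.7  -53.    69.6 -170.7  160.2] [95.1 96.8 94.6 99.9 98.2] [ 7.3  7.   9.6  9.3 10.2]
[94.5 98.6] [64.3 72.7]
[78.7 83.7 83.9] [65.2 71.2 66.2]
```

Emit:
step_arm(plan=[{"grip": 0, "tx": 0.15, "ty": -2.2, "tz": 0.06, "ax": 0, "ay": 0, "az": 6.7}, {"grip": 0, "tx": -0.1, "ty": -2.2, "tz": 0.06, "ax": 0, "ay": 0, "az": 6.7}, {"grip": 0, "tx": -0.4, "ty": -2.2, "tz": 0.06, "ax": 0, "ay": 0, "az": 6.7}, {"grip": 0, "tx": -0.6, "ty": -2.1, "tz": 0.06, "ax": 0, "ay": 0, "az": 6.7}, {"grip": 0, "tx": -0.9, "ty": -2.0, "tz": 0.06, "ax": 0, "ay": 0, "az": 6.7}, {"grip": 0, "tx": -1.1, "ty": -1.9, "tz": 0.06, "ax": 0, "ay": 0, "az": 6.7}, {"grip": 0, "tx": -1.3, "ty": -1.8, "tz": 0.06, "ax": 0, "ay": 0, "az": 6.7}, {"grip": 0, "tx": -1.5, "ty": -1.6, "tz": 0.06, "ax": 0, "ay": 0, "az": 6.7}])

```text
time: 23.18
tool_pos: [574.3, -89.9, 152.3]
tcp_rot: [-179.8, -0.2, 123.4]
ft_force: [0.5, 0.0, -0.1]
finger_gap: 0.0
```

Emit:
step_arm(plan=[{"grip": 0, "tx": -1.7, "ty": -1.4, "tz": 0, "ax": 0, "ay": 0, "az": 6.7}, {"grip": 0, "tx": -1.85, "ty": -1.2, "tz": 0, "ax": 0, "ay": 0, "az": 6.7}, {"grip": 0, "tx": -2.0, "ty": -1.0, "tz": 0, "ax": 0, "ay": 0, "az": 6.7}, {"grip": 0, "tx": -2.1, "ty": -0.75, "tz": 0, "ax": 0, "ay": 0, "az": 6.7}, {"grip": 0, "tx": -2.2, "ty": -0.5, "tz": 0, "ax": 0, "ay": 0, "az": 6.7}, {"grip": 0, "tx": 0, "ty": 0, "tz": 0, "ax": 0, "ay": 0, "az": 0}, {"grip": 0, "tx": 0, "ty": 0, "tz": 0, "ax": 0, "ay": 0, "az": 0}])

```text
time: 23.77
tool_pos: [563.1, -200.4, 152.6]
tcp_rot: [-179.8, -0.1, 90.2]
ft_force: [-0.5, -0.0, -0.8]
finger_gap: -0.2
```

```bash
python3 -c "
from h import *
s=st();cv2.imwrite('pics/wrist5.png',snapshot('wrist')[:,:,::-1])"
```

```text
t 23.77 p [ 563.1 -200.4  152.6] rot [-1.798e+02 -1.000e-01  9.020e+01] F [-0.51 -0.01 -0.78] gap -0.2 j [-25.  10.  91.   0.  79. -25.]
```

View pics/wrist5.png

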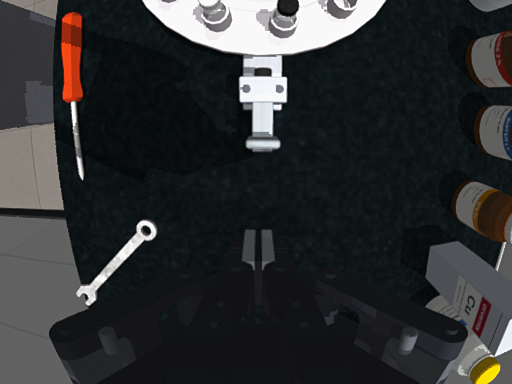

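```bash
python3 -c "
from h import *
p=[563.1,-200.4,152.6];q=[-179.8,-.1,90.2]
for u in ((247,139),(280,138),(263,134),(263,146)): print(wray(*u,91,p,q))"
```

```text
[ 555.82219646 -149.66507972   91.        ]
[ 578.45738899 -148.84175967   91.        ]
[ 566.77383076 -146.18686882   91.        ]
[ 566.82044474 -154.49261468   91.        ]
```

Emit:
step_arm(plan=[{"grip": 0, "tx": 0, "ty": 0.4, "tz": 2.5, "ax": 0, "ay": 0, "az": 0}, {"grip": 0, "tx": 0.5, "ty": 0, "tz": 3.0, "ax": 0, "ay": 0, "az": 0}, {"grip": 0, "tx": 0.7, "ty": 0, "tz": 2.5, "ax": 0, "ay": 0, "az": 0}, {"grip": 0, "tx": 0.7, "ty": 0, "tz": 0, "ax": 0, "ay": 0, "az": 0}, {"grip": 0, "tx": 0, "ty": 0, "tz": 0, "ax": 0, "ay": 0, "az": 0}, {"grip": 0, "tx": 0, "ty": 0, "tz": 0, "ax": 0, "ay": 0, "az": 0}])

```text
time: 24.32
tool_pos: [569.0, -180.0, 75.9]
tcp_rot: [180.0, 0.0, 90.4]
ft_force: [0.7, -0.8, -0.0]
finger_gap: 0.2
```

Emit:
step_arm(plan=[{"grip": 0, "tx": 0.15, "ty": -0.2, "tz": 0.5, "ax": 0, "ay": 0, "az": 0}, {"grip": 0, "tx": 0.15, "ty": 0, "tz": 0, "ax": 0, "ay": 0, "az": 0}, {"grip": 0, "tx": 0.15, "ty": 0, "tz": 0, "ax": 0, "ay": 0, "az": 0}, {"grip": 0, "tx": 0.15, "ty": 0, "tz": 0, "ax": 0, "ay": 0, "az": 0}, {"grip": 0, "tx": 0.15, "ty": 0, "tz": 0, "ax": 0, "ay": 0, "az": 0}, {"grip": 0, "tx": 0.15, "ty": 0, "tz": 0, "ax": 0, "ay": 0, "az": 0}, {"grip": 0, "tx": 0.15, "ty": 0, "tz": 0, "ax": 0, "ay": 0, "az": 0}, {"grip": 0, "tx": 0.15, "ty": 0, "tz": 0, "ax": 0, "ay": 0, "az": 0}])

```text
time: 24.98
tool_pos: [566.3, -168.8, 69.7]
tcp_rot: [180.0, 0.0, 90.2]
ft_force: [0.4, 0.1, -0.6]
finger_gap: 0.0
```

Emit:
step_arm(plan=[{"grip": 0, "tx": 0.15, "ty": 0, "tz": 0, "ax": 0, "ay": 0, "az": 0}, {"grip": 0, "tx": 0.15, "ty": 0, "tz": 0, "ax": 0, "ay": 0, "az": 0}, {"grip": 0, "tx": 0.15, "ty": 0, "tz": 0, "ax": 0, "ay": 0, "az": 0}])

```text
time: 25.23
tool_pos: [566.3, -165.0, 69.7]
tcp_rot: [180.0, 0.1, 90.2]
ft_force: [0.5, -4.3, -0.6]
finger_gap: -0.1
```

Emit:
step_arm(plan=[{"grip": 0, "tx": 0.15, "ty": 0, "tz": 0, "ax": 0, "ay": 0, "az": 0}, {"grip": 0, "tx": 0.15, "ty": 0, "tz": 0, "ax": 0, "ay": 0, "az": 0}, {"grip": 0, "tx": 0.15, "ty": 0, "tz": 0, "ax": 0, "ay": 0, "az": 0}, {"grip": 0, "tx": 0.15, "ty": 0, "tz": 0, "ax": 0, "ay": 0, "az": 0}])

```text
time: 25.57
tool_pos: [566.3, -158.5, 69.7]
tcp_rot: [180.0, 0.0, 90.2]
ft_force: [-0.3, -3.2, -0.8]
finger_gap: -0.4
```

Emit:
step_arm(plan=[{"grip": 0, "tx": 0.1, "ty": 0, "tz": 0, "ax": 0, "ay": 0, "az": 0}, {"grip": 0, "tx": 0.1, "ty": 0, "tz": 0, "ax": 0, "ay": 0, "az": 0}])

```text
time: 25.73
tool_pos: [566.3, -157.0, 69.8]
tcp_rot: [180.0, 0.1, 90.2]
ft_force: [0.7, -10.8, -2.7]
finger_gap: -0.0
```

Emit:
step_arm(plan=[{"grip": 0, "tx": 0.1, "ty": 0, "tz": 0, "ax": 0, "ay": 0, "az": 0}])

```text
time: 25.82
tool_pos: [566.3, -156.9, 69.8]
tcp_rot: [180.0, 0.2, 90.2]
ft_force: [2.3, -15.3, -2.9]
finger_gap: -0.2
```

Emit:
step_arm(plan=[{"grip": 0, "tx": 0, "ty": 0, "tz": 0, "ax": 0, "ay": 0, "az": 0}, {"grip": 0, "tx": 0, "ty": 0, "tz": 0, "ax": 0, "ay": 0, "az": 0}])

```text
time: 25.98
tool_pos: [566.3, -156.9, 69.8]
tcp_rot: [180.0, 0.1, 90.2]
ft_force: [0.6, -10.9, -3.6]
finger_gap: 0.1
```

Seated (peak about 15 N, 11 N held). Now I back off, lift and check.

Emit:
step_arm(plan=[{"grip": 0, "tx": -0.7, "ty": 0, "tz": 0, "ax": 0, "ay": 0, "az": 0}, {"grip": 0, "tx": -1.5, "ty": 0, "tz": 0, "ax": 0, "ay": 0, "az": 0}, {"grip": 0, "tx": -1.5, "ty": 0, "tz": 0, "ax": 0, "ay": 0, "az": 0}, {"grip": 0, "tx": 0, "ty": 0, "tz": -3, "ax": 0, "ay": 0, "az": 0}, {"grip": 0, "tx": 0, "ty": 0, "tz": -4, "ax": 0, "ay": 0, "az": 0}, {"grip": 0, "tx": 0, "ty": 0, "tz": 0, "ax": 0, "ay": 0, "az": 0}, {"grip": 0, "tx": 0, "ty": 0, "tz": 0, "ax": 0, "ay": 0, "az": 0}])

```text
time: 26.57
tool_pos: [568.7, -194.5, 143.6]
tcp_rot: [179.6, 0.1, 90.2]
ft_force: [1.0, 0.1, -0.6]
finger_gap: 0.2
```

```bash
python3 -c "
from h import *
s=st();cv2.imwrite('pics/wrist6.png',snapshot('wrist')[:,:,::-1]);im=snapshot('top')[:,:,::-1];cv2.imwrite('pics/top6.png',im)
a=[cv2.resize(i[115:225,130:250],None,fx=3.3,fy=3.3,interpolation=2) for i in (cv2.imread('pics/top4.png'),im)]
cv2.imwrite('pics/cmp2.png',np.hstack(a))"
```

```text
t 26.57 p [ 568.7 -194.5  143.6] rot [1.796e+02 1.000e-01 9.020e+01] F [ 1.    0.07 -0.59] gap 0.2 j [-24.  10.  91.   0.  78. -24.]
```

View pics/wrist6.png

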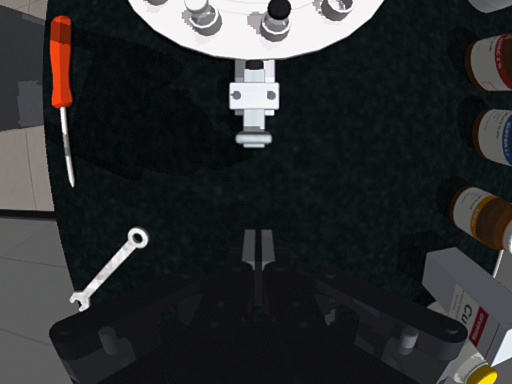

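View pics/cmp2.png

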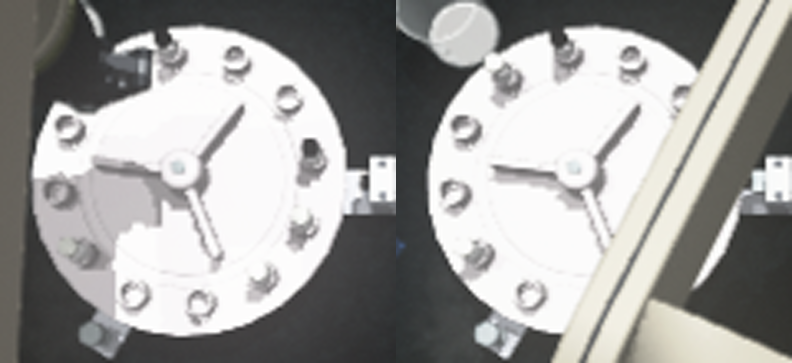

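```bash
python3 -c "
from bench import *
print(hand_in())"
```

```text
the job is handed in; nothing more can be done
None
```

The carousel is standing with its tight spot on the pad, the lock bolt is pushed in on the rim, and I handed the job in at about 26.6 s of the 72 s allowed. No verdict comes back, so I can't confirm it was accepted.

**Finding the spot:** I pushed a fin slowly anticlockwise about 200 degrees, feeling about 2 N, until the drag swelled to about 12 N. I then pushed back clockwise through the same zone. Averaging the two drag centres cancels the lag; it puts the tight spot on the pad with the pushed fin at about 87.4 degrees in the world frame.

**Parking and locking:** I stopped the carousel there with a short anticlockwise push and let go of it with the bolt still open. I then pushed the bolt tab until the nose met the rim. The push peaked at about 15 N and held at about 11 N before I backed off.

**Checks:**
- **Locking:** The top camera shows the carousel did not move when the bolt went in, and the wrist camera shows the nose against the rim. The force reading was back to about zero.
- **Bystanders:** I never touched them, but I only compared them by eye in the last pictures.
- **Disagreement:** The wrist camera put the pushed fin at about 83.5 degrees, against 87.4 from the arm. Its own three fins differed from each other by several degrees. The top camera showed about 16 degrees of turn between two stops where the arm gave 15. I expect the spot to be within a few degrees of the pad's centre.
- **Not measured:** I could not measure the pad's contact force or the force left on the rim directly.

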